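Clamp a wooden block in the holding fixture

TASK

Lay the beech block lengthwise in the fixture's channel and slide it home, pressing its end firmly against the end stop with a steady push of about 10 N. Then push the toggle clamp's handle down past its dead point and press it onto its own stop, again with about 10 N, so that the rubber pad holds the block there. Never push the block home with more than 20 N or the handle with more than 25 N, and leave the things standing around alone.

Things in the scene. Friction and masses are not known exactly. Their poses are not given: they have to be found in the camera images.
- block: beech block, 60 mm long (its y axis) x 32 mm wide (x) x 22 mm high (z), 40 to 80 g, loose on the bench right of the fixture; origin at the centre of its underside, z up; a hard push from behind also drags it down: over 20 N on the bed or rails while it meets the stop is a fault
- fixture: fixed plywood board 180 x 215 x 12 mm with a channel and a toggle clamp. Origin at bench height under the channel's centre line, below where the pad lands; x along the channel toward the end stop, y toward the clamp, z up. Bed: z = 12 mm, x = -100 to 80. Channel 38 mm wide, rails 12 mm thick, 10 mm high, x = -45 to 70, flared mouth to -75. Open, the clamp stays at y > 50, z < 205 mm
- end_stop: aluminium bracket across the channel end, fixed, with a steel stop button (16 mm across, 12 mm above the bed) that looks to the fixture's -x and was screwed 0 to 20 mm out of it, unknown each run: feel for it. Origin on the bed below the button's face when fully in; block home = its centre 30 to 50 mm before it. 2 N must reach the stop for 0.3 s (friction eats part of a push), never 20 N
- clamp_pad: rubber pad, 20 mm across, at the end of the clamp's arm, sprung along its spindle; origin at the centre of its lower face. It stands up out of the way while the clamp is open and comes down on the block's top at the fixture's x = 0, y = 0
- clamp_handle (a joint): handle angle, rad: 0 open (0.96 above level, friction keeps it where left), dead point 0.88, 0.93 down on its stop. With the block under the pad, resistance at grip_top starts near 0.7, peaks at some 8 to 14 N near 0.8, then falls; short of the dead point it does not hold, past it it snaps down. On its stop the force rises again: reach at least 4 N there and hold it 0.2 s
- handle: the clamp's handle with its black grip, a flat bar 26 mm wide, 14 mm thick, 80 mm long (from 45 to 125 mm from the hinge). Origin on the hinge axis; y runs outward along the handle, z is the normal of its upper face (the face to push on). More than 25 N on the handle counts as forcing it
- grip_top (a point): point on the upper face of the grip, 90 mm from the hinge axis along the handle and 7 mm above the line through it: a good place to push
- handle_pivot (a point): centre of the handle's hinge, in the fixture frame at (0, 145, 86) mm; the hinge axis is the fixture's x axis; the handle points to the fixture's +y
- tape: roll of masking tape lying flat, 93 mm across, 19 mm high, a bystander; origin at the centre of its underside
- cup: clear plastic pot with nails, 107 mm across, 98 mm high, a bystander; origin at the centre of its underside
- jar: dark jar with a black lid, 54 mm across, 74 mm high, a bystander; origin at the centre of its underside
Things that resemble listed ones, but are neither listed nor needed, are in the scene too. Several things have the shape of the block; the one meant has the colours described above.

How it is judged:
By the outcome, as a careful person would: the job done as asked, in the order asked, and still so for the second after the job is handed in, with the robot touching nothing.
It also fails if it takes over 72 s, if anything falls off the work surface, if the arm or the gripper's body presses on something with over 40 N, if the wrist force passes 120 N, or if a joint passes its speed limit or range.

ROBOT

A 6-joint arm with a two-finger parallel gripper is mounted at the origin on a cart in front of the work surface, level with it; the furniture and walls round the work are solid. World frame = base frame: x ahead of the robot, y to its left, z up, the work surface at z = 0. Lengths are in mm, angles in degrees, forces in N, time in s.
With the tool pointing down it reaches from about 425 to 950 mm from the base axis. Payload 14.7 kg.
Tool frame: the origin (TCP) lies midway between the tips of the shut fingers; the grasp point (between the pads) lies 19 mm behind it (robot.tcp_to_grasp is the distance from the TCP to the grasp point, in mm); y points along the fingers, x is the direction in which the jaws open and shut, and the axes are right-handed (so a half turn about y gives the same grasp; the last joint's range is limited). The gripper opens to 85 mm and grips with 20 to 120 N. Pads are 22 mm wide; open, the fingers measure 114 mm over their backs; the gripper's body (76 mm by 85 mm) begins 54 mm behind the grasp point. The pads swing forward as they close: fully open they stand 13 mm farther back than shut.
Start: joints at [62.246, 27.513, 91.461, -0, 61.026, -2.67], TCP at [275.542, 588.701, 208.697] pointing down, gripper open.
Joint ranges: [-157.49, 157.49], [-46.99, 117.5], [13.45, 153.17], [-89.5, 269.5], [5.16, 153.95], [-167.48, 167.48]. Speed limits (degrees/s): [108.29, 108.29, 136.94, 172.46, 172.46, 172.46].

INTERFACE

Orientations are given as [roll, pitch, yaw] about the fixed x, y, z axes, in that order (R = Rz(yaw) Ry(pitch) Rx(roll)).
In Python, from cell import robot gives the robot as it stands.
- The arm moves only by the tool step_arm, never from a script. Its argument "increments" is a list of rows, each an object with "slide": the shift along the tool's x, y, z in units of 50 mm (1.0 is 50 mm), a list of three; "spin": the turn about the tool's y in units of 8 degrees (1.0 is 8 degrees). In form: [{"slide": [dx, dy, dz], "spin": spin}, ...]. A call has 1 to 8 rows; each row is the pose to reach, as a shift and turn from the pose measured when the call began, along the tool's axes at that moment; what a row does not reach only later rows make up. A row lasts 1/10 s, in which the tool goes at most 50 mm and 8.59 degrees, less where a joint would pass 70% of its speed; a pose out of reach is approached as far as the arm can. A call with a gripper value outside its range is refused whole. "jaw" is the finger opening in mm, from 0 to 85.4, set as the call begins (left out, the last holds). The fingers move at their own pace and stop on an object; "grip_force" is the grip in N (left out, the last holds). Time passes only in rows, so rows that repeat a pose let the fingers close. It gives the time, the measured TCP pose, the force and the opening at its end, in the units of the state.
- robot.read_state(): the state, without advancing time (a new reading comes with each control period).
- robot.read_camera(name): name is "scene" or "top" or "wrist"; returns the picture (480x640x3 uint8, red, green, blue); there is no depth.
- robot.camera_info(name): a dict with "intrinsics" (3x3 intrinsics, pixels), "position" and "rotation" of the camera in the world. Camera axes: x right, y down, z forward; pixel columns grow to the right and rows downward; lengths in mm; the calibration is good to about 2 mm. A picture is of the moment at which its call begins: read the wrist's pose just before it. camera_info takes no time and is no camera call; for the wrist camera it gives the pose at the moment of the call.
- robot.job_done(): hands the job in, once; it reports no verdict.
The state is a dict: "clock": time; "joint_pos": joint angles; "qd": joint speeds; "tau": joint torques, N m; "position": TCP position; "orientation": TCP orientation; "wrist_force": force on the tool from outside, world axes, zero at the start; "moment": the same for the moment, N m; "width": opening from 0.0 (shut) to 1.0 (fully open).
Only numpy, scipy, OpenCV 4.12 (cv2) and the standard library are available. Lean on these libraries where they do the work, as an engineer would, in place of code of your own. Each camera call takes 0.05 s, during which the arm holds its last target.

## Working session

There is one attempt and no reset: what is moved stays moved. The work goes in short steps, Python scripts to look and compute and a tool call to move; the robot and the scene stay as the last step left them, time stands still between calls to the robot, and variables do not carry over. Pictures are saved under pics/ and viewed, and the job is handed in when it is done.

Besides the shell and the picture viewer there is one more tool, called after ">>>" by a JSON object that holds its "fn" and its "kwargs", one argument or row to a line. step_arm: Moves the arm, as the interface text tells. Its arguments: {"type":"object","properties":{"increments":{"type":"array"},"jaw":{"type":"number"},"grip_force":{"type":"number"}},"required":["increments"]}

```bash
ls; mkdir -p pics; cat > h.py <<'E'
import numpy as np, cv2
from cell import robot
from scipy.spatial.transform import Rotation as R
def ray(info,u,v):
    K=np.array(info["intrinsics"]);Rm=np.array(info["rotation"]);p=np.array(info["position"])
    d=Rm@np.linalg.solve(K,[u,v,1.]);return p,d
def onz(info,u,v,z):
    p,d=ray(info,u,v);return p+d*(z-p[2])/d[2]
def proj(info,X):
    K=np.array(info["intrinsics"]);Rm=np.array(info["rotation"]);p=np.array(info["position"])
    c=Rm.T@(np.array(X,float)-p);c=K@c;return c[:2]/c[2]
def tri(obs):
    A=np.zeros((3,3));b=np.zeros(3)
    for info,u,v in obs:
        p,d=ray(info,u,v);d=d/np.linalg.norm(d);P=np.eye(3)-np.outer(d,d);A+=P;b+=P@p
    X=np.linalg.solve(A,b);return X
def save(im,n): cv2.imwrite(f"pics/{n}.png",im[:,:,::-1])
E
python3 - <<'E'
from h import *
for n in("scene","top","wrist"):
    i=robot.camera_info(n);print(n,i)
    save(robot.read_camera(n),n+"0")
print(robot.read_state())
E
```

```text
pics
scene {'intrinsics': array([[614.85496384,   0.        , 313.06438816],
       [  0.        , 614.85496384, 246.09318671],
       [  0.        ,   0.        ,   1.        ]]), 'position': array([ -24.69953489, -197.58799927,  770.51765668]), 'rotation': array([-130.8846945 ,   -0.91229074,  -63.06699199])}
top {'intrinsics': array([[447.98746695,   0.        , 317.18682324],
       [  0.        , 447.98746695, 241.92405723],
       [  0.        ,   0.        ,   1.        ]]), 'position': array([554.77311637, 122.08870464, 977.96274941]), 'rotation': array([-174.52662074,    1.15483154,  -88.45914485])}
wrist {'intrinsics': array([[397.67650787,   0.        , 320.27762622],
       [  0.        , 397.67650787, 242.2930286 ],
       [  0.        ,   0.        ,   1.        ]]), 'position': array([207.0770782 , 618.36817906, 373.33677938]), 'rotation': array([1.63196472e+02, 4.44825960e-02, 6.49670092e+01])}
{'clock': 0.15, 'joint_pos': array([ 6.22463548e+01,  2.75422108e+01,  9.14853729e+01,  2.16448724e-03,
        6.10254168e+01, -2.66974903e+00]), 'qd': array([ 0.03750233, -0.01279497, -0.12371376,  0.02788789,  0.07543545,
       -0.02488   ]), 'tau': array([ 1.21492467e-03, -9.51158953e+01, -4.30459070e+01, -9.39377242e-05,
        8.33895814e-03, -3.86694956e-05]), 'position': array([275.37864378, 588.42331388, 208.2134709 ]), 'orientation': array([-8.99956407e+01,  5.28548852e-02,  6.49150565e+01]), 'wrist_force': array([-0.60772412, -0.61024454, -0.38607548]), 'moment': array([-0.00296743, -0.00471672, -0.00718274]), 'width': 1.001573626495935}
```

```bash
python3 - <<'E'
s=open('h.py').read()
s=s.replace('Rm=np.array(info["rotation"])','Rm=R.from_euler("xyz",info["rotation"],degrees=True).as_matrix()')
open('h.py','w').write(s)
E
```

```text
(no output)
```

View pics/scene0.png

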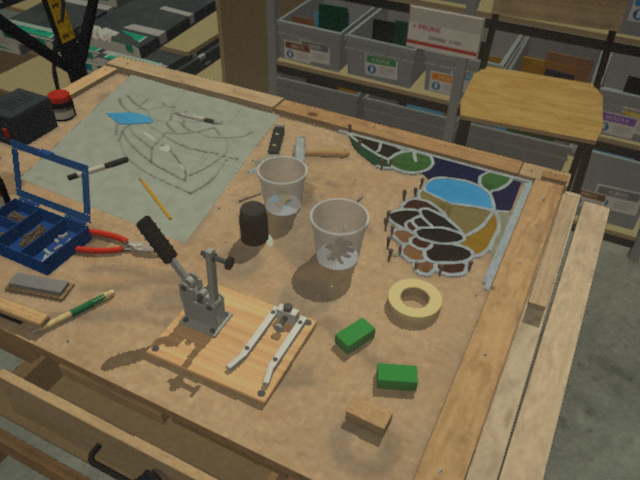

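View pics/top0.png

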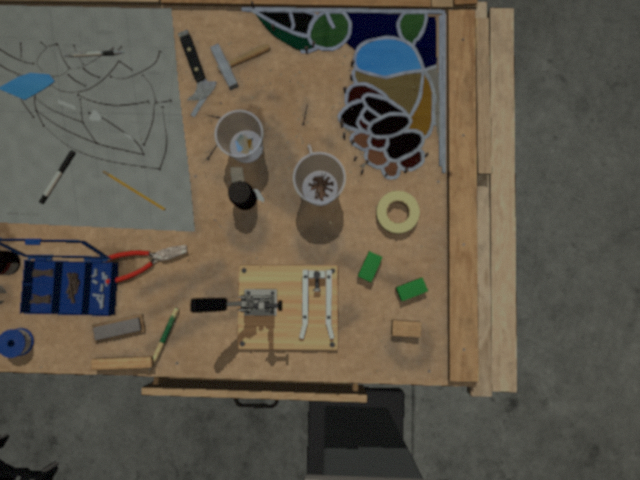

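View pics/wrist0.png

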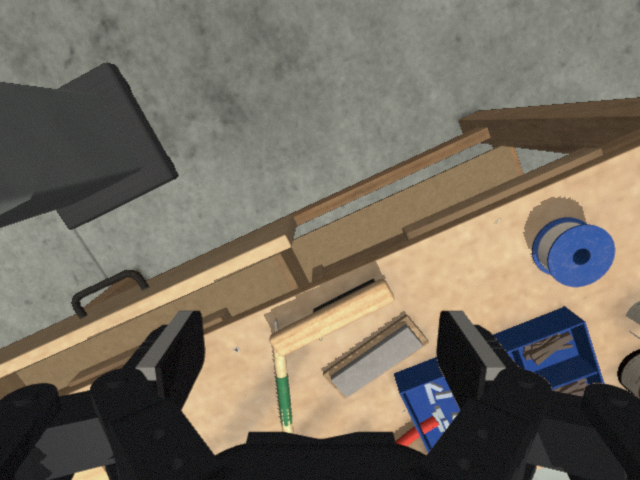

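```bash
python3 - <<'E'
from h import *
t=cv2.imread("pics/top0.png");s=cv2.imread("pics/scene0.png")
a=cv2.resize(t[250:370,180:340],None,fx=5,fy=5,interpolation=cv2.INTER_CUBIC);cv2.imwrite("pics/t1.png",a)
a=cv2.resize(t[240:360,340:460],None,fx=5,fy=5,interpolation=cv2.INTER_CUBIC);cv2.imwrite("pics/t2.png",a)
a=cv2.resize(s[280:400,140:320],None,fx=4.4,fy=4.4,interpolation=cv2.INTER_CUBIC);cv2.imwrite("pics/s1.png",a)
a=cv2.resize(s[380:460,320:420],None,fx=6,fy=6,interpolation=cv2.INTER_CUBIC);cv2.imwrite("pics/s2.png",a)
a=cv2.resize(s[200:340,120:260],None,fx=4,fy=4,interpolation=cv2.INTER_CUBIC);cv2.imwrite("pics/s3.png",a)
E
```

```text
(no output)
```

View pics/t1.png

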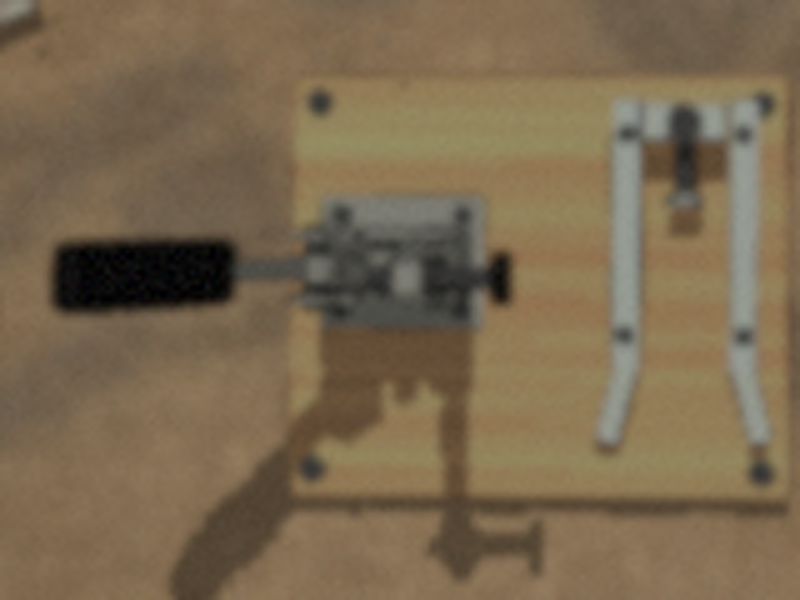

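View pics/t2.png

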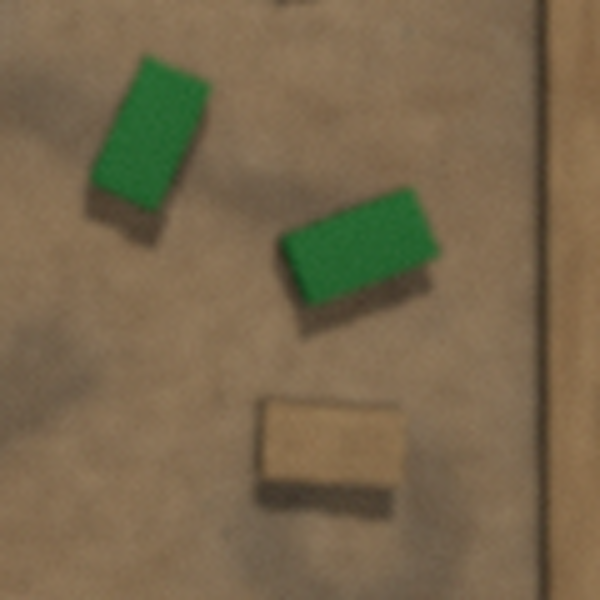

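View pics/s1.png

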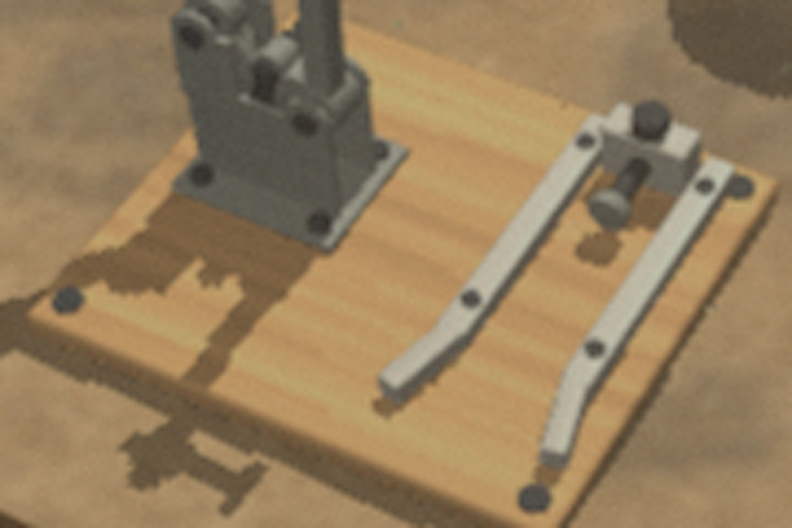

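View pics/s2.png

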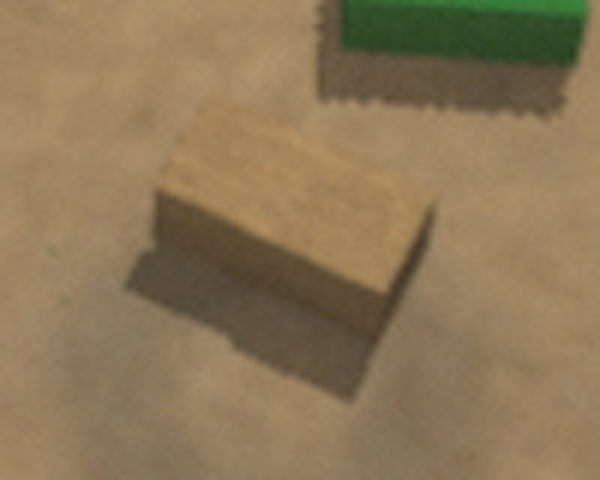

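View pics/s3.png

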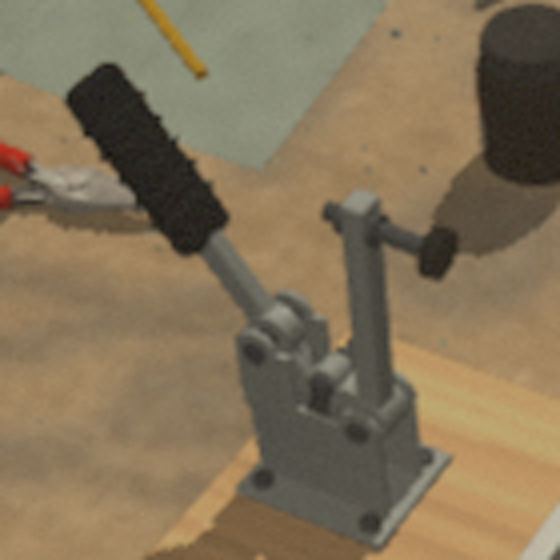

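```bash
python3 - <<'E'
from h import *
T=robot.camera_info("top");S=robot.camera_info("scene")
def up(x,y,f,ox,oy): return (x+.5)/f-.5+ox,(y+.5)/f-.5+oy
def t1(x,y,z): return onz(T,*up(x,y,5,180,250),z)
def t2(x,y,z): return onz(T,*up(x,y,5,340,240),z)
def s1(x,y,z): return onz(S,*up(x,y,4.4,140,280),z)
def s2(x,y,z): return onz(S,*up(x,y,6,320,380),z)
np.set_printoptions(precision=1,suppress=True)
print("block top"); b=np.array([t2(*p,22) for p in [(265,398),(406,405),(402,487),(262,475)]]);print(b,b.mean(0))
b=np.array([s2(*p,22) for p in [(212,97),(435,207),(385,292),(155,188)]]);print(b,b.mean(0))
print("board TL BL BR TR")
c=np.array([t1(*p,12) for p in [(295,75),(291,498),(787,500),(787,75)]]);print(c,c.mean(0))
c=np.array([s1(*p,12) for p in [(30,318),(778,182)]]);print("scene BL,TR",c)
print("rail inner left/right top")
for p in [(642,115),(640,335),(730,115),(731,340)]: print(t1(*p,22))
print("rail outer"); 
for p in [(614,115),(612,335),(757,115),(756,340)]: print(t1(*p,22))
print("mouth ends", t1(600,445,22),t1(620,445,22),t1(752,445,22),t1(768,445,22))
print("button", t1(684,200,24))
print("pivot? ",)
E
```

```text
block top
[[486.7 -19.1  22. ]
 [485.4 -78.1  22. ]
 [451.5 -76.6  22. ]
 [454.7 -18.2  22. ]] [469.6 -48.   22. ]
[[483.8 -20.9  22. ]
 [479.9 -80.2  22. ]
 [453.1 -78.3  22. ]
 [454.  -19.3  22. ]] [467.7 -49.7  22. ]
board TL BL BR TR
[[593.3 312.7  12. ]
 [413.6 306.6  12. ]
 [419.   96.   12. ]
 [598.8 100.   12. ]] [506.2 203.8  12. ]
scene BL,TR [[414.3 304.2  12. ]
 [596.   98.   12. ]]
rail inner left/right top
[579.7 161.6  22. ]
[487.  159.8  22. ]
[580.7 124.1  22. ]
[486.  121.3  22. ]
rail outer
[579.4 173.6  22. ]
[486.7 171.6  22. ]
[581.  112.6  22. ]
[486.3 110.8  22. ]
mouth ends [440.8 175.3  22. ] [441.1 166.9  22. ] [442.7 111.4  22. ] [442.9 104.7  22. ]
button [544.2 142.7  24. ]
pivot?
```

```bash
cat >> h.py <<'E'
def inc(target,yaw):
    s=robot.read_state();Rm=R.from_euler("xyz",s["orientation"],degrees=True)
    d=Rm.inv().apply(np.array(target,float)-s["position"])/50
    e=s["orientation"];dy=(yaw-e[2]+180)%360-180
    print("pos",s["position"].round(1),"ori",e.round(2),"F",s["wrist_force"].round(1),"t",s["clock"],"w",round(s["width"]*85.4,1))
    print("slide",d.round(3),"spin",round(-dy/8,2))
E
python3 - <<'E'
from h import *
inc((400,300,290),0)
T=robot.camera_info("top");S=robot.camera_info("scene")
for p in [(513.7,286.4,86)]: print(proj(T,p),proj(S,p))
r=np.deg2rad(1.45);F=lambda x,y,z:np.array([517.5+x*np.cos(r)-y*np.sin(r),141.4+x*np.sin(r)+y*np.cos(r),z])
for a in (.96,):
    P=F(0,145+90*np.cos(a)-7*np.sin(a),86+90*np.sin(a)+7*np.cos(a));print(P,proj(T,P),proj(S,P))
    P=F(0,145+125*np.cos(a),86+125*np.sin(a));print(P,proj(T,P),proj(S,P))
E
```

```text
pos [275.4 588.4 208.2] ori [-9.000e+01  5.000e-02  6.492e+01] F [-0.6 -0.6 -0.4] t 0.15 w 85.5
slide [-4.169 -1.632 -4.703] spin 8.11
[242.81355451 303.42912037] [187.84264861 282.37956739]
[512.66980094 332.22133492 163.74188105] [209.6308278 305.0676163] [156.7376779  236.44294464]
[512.01675215 358.02061153 188.39894604] [191.37999826 305.66114981] [140.26111968 219.05369665]
```

>>> {"fn": "step_arm", "kwargs": {
  "increments": [
    {"slide":[-0.2,-0.8,-0.2],"spin":1},
    {"slide":[-0.8,-1.6,-0.9],"spin":2},
    {"slide":[-1.3,-1.6,-1.5],"spin":3},
    {"slide":[-1.9,-1.6,-2.2],"spin":4},
    {"slide":[-2.5,-1.6,-2.8],"spin":5},
    {"slide":[-3.1,-1.6,-3.5],"spin":6},
    {"slide":[-3.7,-1.6,-4.1],"spin":7},
    {"slide":[-4.2,-1.6,-4.7],"spin":8}
  ],
  "jaw": 60
}}

```text
clock: 0.95
position: [399.3, 296.7, 288.4]
orientation: [-90.1, 0.0, 0.6]
wrist_force: [0.4, 0.6, 0.2]
width: 0.704
```

```bash
python3 - <<'E'
from h import *
inc((468.5,-49,220),-2.2)
E
```

```text
pos [399.3 296.7 288.4] ori [-9.006e+01  3.000e-02  5.800e-01] F [0.4 0.6 0.2] t 0.95 w 60.1
slide [ 1.315  1.374 -6.925] spin 0.35
```

>>> {"fn": "step_arm", "kwargs": {
  "increments": [
    {"slide":[0.2,0,-0.9],"spin":0.1},
    {"slide":[0.4,0,-1.8],"spin":0.2},
    {"slide":[0.5,0.1,-2.7],"spin":0.35},
    {"slide":[0.7,0.3,-3.6],"spin":0.35},
    {"slide":[0.9,0.6,-4.5],"spin":0.35},
    {"slide":[1.1,0.9,-5.4],"spin":0.35},
    {"slide":[1.25,1.2,-6.3],"spin":0.35},
    {"slide":[1.31,1.4,-6.93],"spin":0.35}
  ]
}}

```text
clock: 1.75
position: [468.2, -51.9, 217.8]
orientation: [-90.1, 0.1, -2.3]
wrist_force: [0.7, 0.3, -0.7]
width: 0.698
```

```bash
python3 - <<'E'
from h import *
i=robot.camera_info("wrist");save(robot.read_camera("wrist"),"w1");print(i)
inc((468.5,-49,100),-2.2)
for b in [(486,-19.5,22),(484,-79,22),(452,-77.5,22),(454.5,-18.8,22)]: print(proj(i,b))
E
```

```text
{'intrinsics': array([[397.67650787,   0.        , 320.27762622],
       [  0.        , 397.67650787, 242.2930286 ],
       [  0.        ,   0.        ,   1.        ]]), 'position': array([469.29046396,  20.38965926, 382.86725149]), 'rotation': array([ 1.63184018e+02, -1.85689449e-02, -2.23175320e+00])}
pos [468.1 -54.6 216.6] ori [-90.13   0.12  -2.3 ] F [-0.3 -3.1 -2.5] t 1.8 w 59.9
slide [0.009 2.332 0.117] spin -0.01
[340.48918435 167.76109346]
[339.89715339 231.7866683 ]
[305.83254801 231.53023764]
[305.38112851 168.35645256]
```

View pics/w1.png

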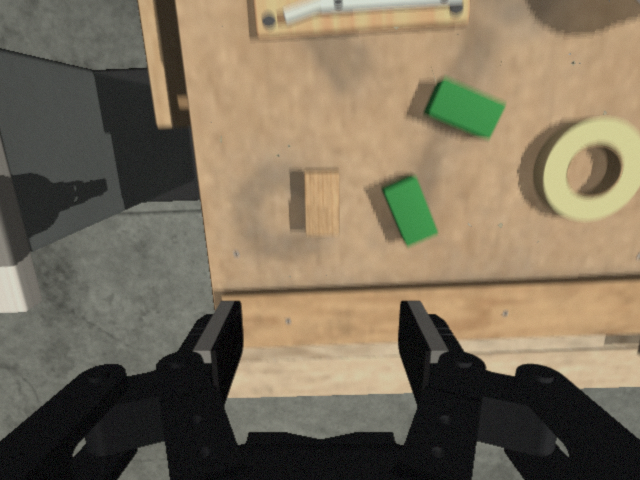

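```bash
python3 - <<'E'
from h import *
i=robot.camera_info("wrist");im=robot.read_camera("wrist");j=robot.camera_info("wrist");print(i["position"]-j["position"])
save(cv2.resize(im[150:250,280:360],None,fx=6,fy=6,interpolation=cv2.INTER_CUBIC),"w2")
np.save("/tmp/w2.npy",[i["position"],i["rotation"]])
E
```

```text
[ 0.09942196 -2.00626566 -0.76802133]
```

View pics/w2.png

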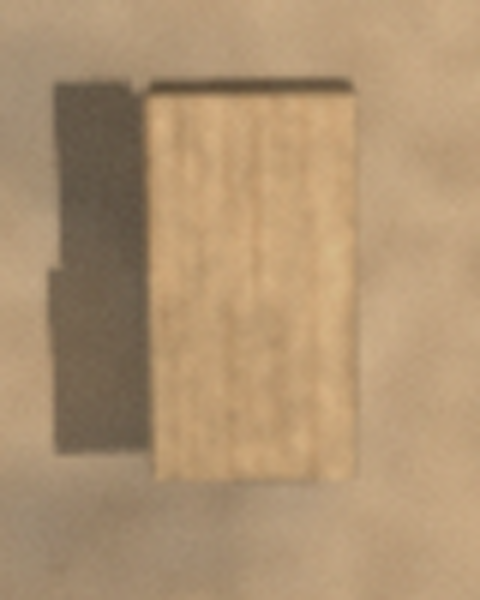

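```bash
python3 - <<'E'
from h import *
a=np.load("/tmp/w2.npy");i=dict(intrinsics=robot.camera_info("wrist")["intrinsics"],position=a[0],rotation=a[1])
P=np.array([onz(i,(x+.5)/6-.5+280,(y+.5)/6-.5+150,22) for x,y in [(148,92),(356,92),(357,480),(153,480)]]);print(P.round(1),P.mean(0))
inc((469,-49,90),-2)
E
```

```text
[[453.4 -18.6  22. ]
 [484.3 -19.8  22. ]
 [482.9 -79.5  22. ]
 [451.1 -78.2  22. ]] [467.92084127 -49.01082016  22.        ]
pos [467.8 -52.4 217.3] ori [-90.09   0.14  -2.41] F [0.4 0.6 0.4] t 1.85 w 60.1
slide [0.028 2.546 0.074] spin -0.05
```

>>> {"fn": "step_arm", "kwargs": {
  "increments": [
    {"slide":[0,0.6,0.07],"spin":-0.04},
    {"slide":[0,1.3,0.07],"spin":-0.04},
    {"slide":[0,2,0.07],"spin":-0.04},
    {"slide":[0,2.6,0.07],"spin":-0.04},
    {"slide":[0,2.8,0.07],"spin":-0.04},
    {"slide":[0,3.0,0.07],"spin":-0.04},
    {"slide":[0,3.0,0.07],"spin":-0.04}
  ],
  "jaw": 50
}}

```text
clock: 2.55
position: [467.5, -48.9, 67.2]
orientation: [-90.1, 0.2, -2.1]
wrist_force: [-0.6, 0.4, 0.2]
width: 0.587
```

```bash
python3 - <<'E'
from h import *
save(robot.read_camera("wrist"),"w3")
inc((468,-49,10),-2)
E
```

```text
pos [467.9 -49.   67.8] ori [-90.08   0.12  -2.08] F [-1.3  0.3  0.3] t 2.6 w 50.2
slide [0.005 1.156 0.002] spin -0.01
```

View pics/w3.png

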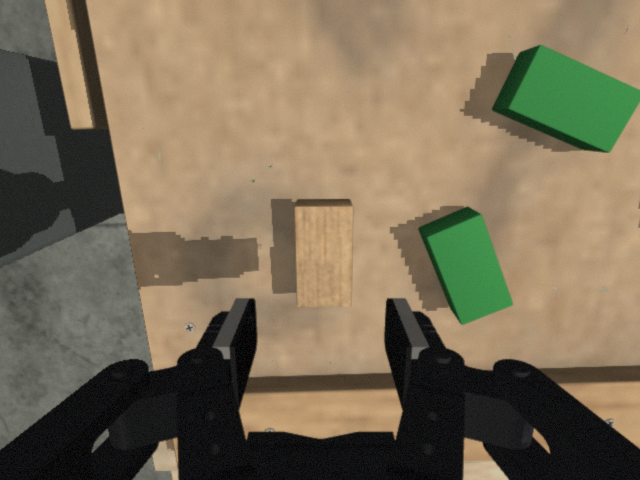

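```bash
python3 - <<'E'
from h import *
i=robot.camera_info("wrist");s=robot.read_state();Rm=R.from_euler("xyz",s["orientation"],degrees=True)
for (u,v) in [(257,298),(386,298),(232,346),(410,347)]:
    p,d=ray(i,u,v);p=Rm.inv().apply(p-s["position"]);d=Rm.inv().apply(d)
    for x in (25.1,39): 
        t=(np.sign(d[0])*x-p[0])/d[0];print(u,v,x,(p+t*d).round(1))
E
```

```text
257 298 25.1 [-25.1 -30.1   9.8]
257 298 39 [-39.   50.9 -27.5]
386 298 25.1 [ 25.1 -16.8   3.7]
386 298 39 [ 39.   59.5 -31.4]
232 346 25.1 [-25.1 -72.2  15.4]
232 346 39 [-39.  -16.5 -18.6]
410 347 25.1 [ 25.1 -60.5   7.9]
410 347 39 [ 39.   -6.6 -25.2]
```

>>> {"fn": "step_arm", "kwargs": {
  "increments": [
    {"slide":[0,0.5,0],"spin":0},
    {"slide":[0,0.9,0],"spin":0},
    {"slide":[0,1.1,0],"spin":0},
    {"slide":[0,1.16,0],"spin":0},
    {"slide":[0,1.16,0],"spin":0}
  ]
}}

```text
clock: 3.1
position: [468.1, -49.1, 10.3]
orientation: [-90.1, 0.1, -2.1]
wrist_force: [-0.1, 0.0, 0.5]
width: 0.589
```

>>> {"fn": "step_arm", "kwargs": {
  "increments": [
    {"slide":[0,0,0],"spin":0},
    {"slide":[0,0,0],"spin":0},
    {"slide":[0,0,0],"spin":0},
    {"slide":[0,0,0],"spin":0},
    {"slide":[0,0,0],"spin":0}
  ],
  "jaw": 20,
  "grip_force": 40
}}

```text
clock: 3.6
position: [468.3, -49.2, 10.5]
orientation: [-90.1, 0.1, -2.1]
wrist_force: [0.6, -0.1, -0.5]
width: 0.233
```

```bash
python3 - <<'E'
from h import *
save(robot.read_camera("wrist"),"w4");save(robot.read_camera("scene")[340:480,280:460],"s4")
inc((468,-49,120),-2)
E
```

```text
pos [468.2 -49.2  10.3] ori [-90.09   0.1   -2.08] F [-0.1  0.1 -0.9] t 3.7 w 20.0
slide [-0.007 -2.193 -0.   ] spin -0.01
```

View pics/w4.png

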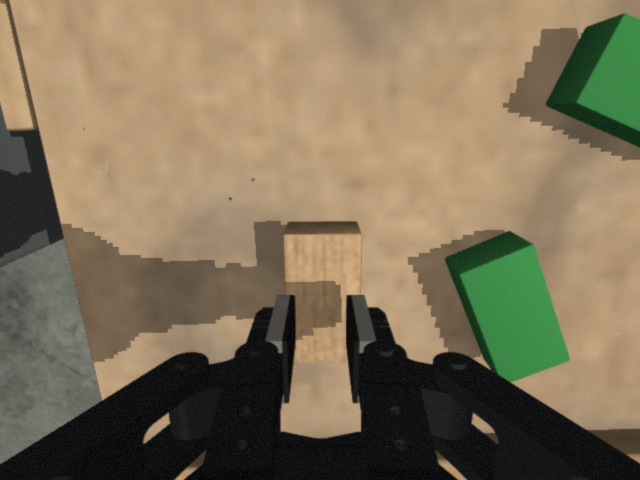

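```bash
python3 - <<'E'
from h import *
im=cv2.imread("pics/w4.png");cv2.imwrite("pics/w4c.png",cv2.resize(im[210:420,240:400],None,fx=3.5,fy=2.8,interpolation=cv2.INTER_CUBIC))
im=cv2.imread("pics/s4.png");cv2.imwrite("pics/s4c.png",cv2.resize(im,None,fx=4.2,fy=4.2,interpolation=cv2.INTER_CUBIC))
E
```

```text
(no output)
```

View pics/w4c.png

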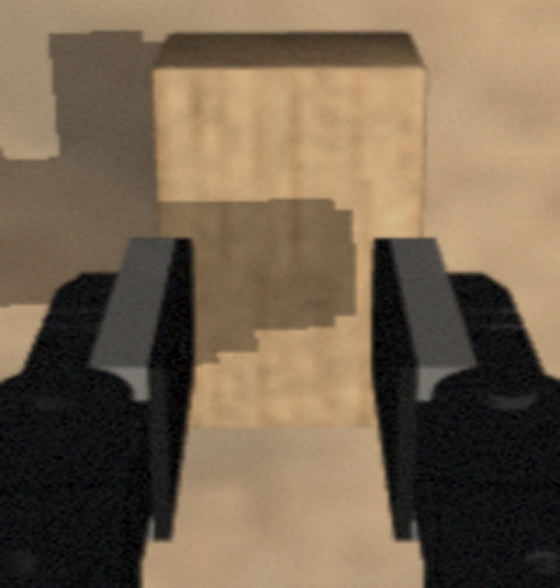

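View pics/s4c.png

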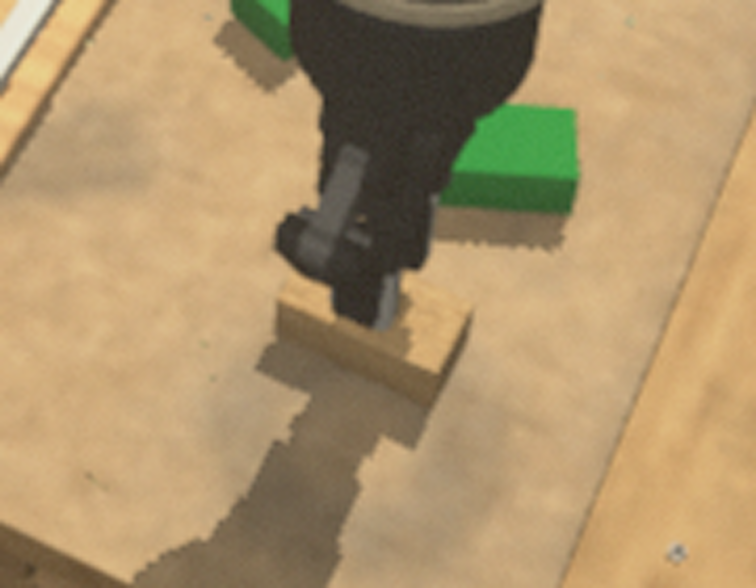

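>>> {"fn": "step_arm", "kwargs": {
  "increments": [
    {"slide":[0,0,0],"spin":0},
    {"slide":[0,0,0],"spin":0},
    {"slide":[0,0,0],"spin":0},
    {"slide":[0,0.1,0],"spin":0},
    {"slide":[0,0.2,0],"spin":0},
    {"slide":[0,0.26,0],"spin":0},
    {"slide":[0,0.26,0],"spin":0}
  ],
  "jaw": 50
}}

```text
clock: 4.4
position: [467.7, -49.1, -3.3]
orientation: [-90.1, 0.2, -2.1]
wrist_force: [0.8, 0.9, -0.7]
width: 0.585
```

```bash
python3 - <<'E'
from h import *
save(robot.read_camera("wrist"),"w5");s=robot.read_camera("scene");save(cv2.resize(s[340:460,280:460],None,fx=4.2,fy=4.2,interpolation=cv2.INTER_CUBIC),"s5")
inc((468,-49,120),-2)
E
```

```text
pos [468.  -49.1  -2.8] ori [-90.08   0.12  -2.08] F [-0.1  0.1 -0.6] t 4.5 w 50.1
slide [-5.000e-03 -2.457e+00 -1.000e-03] spin -0.01
```

View pics/w5.png

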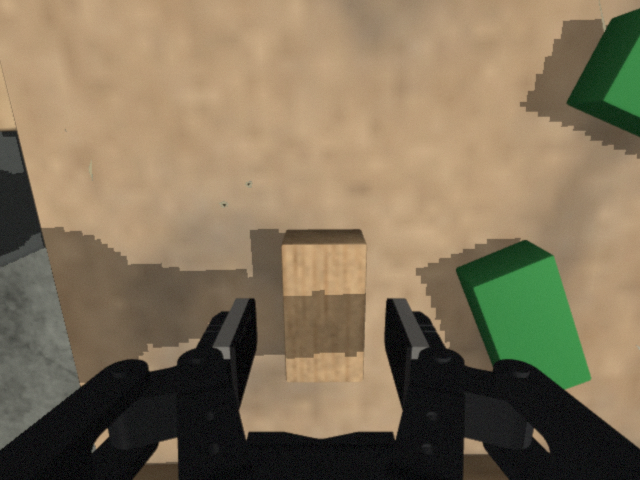

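View pics/s5.png

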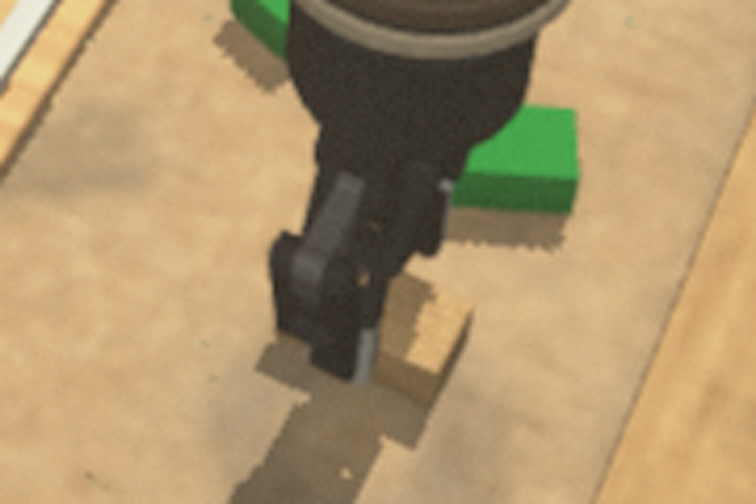

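```bash
python3 - <<'E'
from h import *
S=robot.camera_info("scene")
for (x,y) in [(312,368),(355,382),(375,372)]:
    p,d=ray(S,280+x/4.2,340+y/4.2)
    for X in (443,430):
        t=(X-p[0])/d[0];print(x,y,X,(p+t*d).round(1))
E
```

```text
312 368 443 [443.  -38.9   9.1]
312 368 430 [430.  -43.3  30.3]
355 382 443 [443.  -54.4  12. ]
355 382 430 [430.  -58.4  33.1]
375 372 443 [443.  -60.8  22.5]
375 372 430 [430.  -64.6  43.3]
```

>>> {"fn": "step_arm", "kwargs": {
  "increments": [
    {"slide":[0,0,0],"spin":0},
    {"slide":[0,0,0],"spin":0},
    {"slide":[0,0,0],"spin":0},
    {"slide":[0,0,0],"spin":0},
    {"slide":[0,0,0],"spin":0}
  ],
  "jaw": 24,
  "grip_force": 30
}}

```text
clock: 5.0
position: [468.1, -49.1, -2.6]
orientation: [-90.1, 0.1, -2.1]
wrist_force: [-0.6, 0.6, 5.3]
width: 0.349
```

```bash
python3 - <<'E'
from h import *
save(robot.read_camera("wrist"),"w6");s=robot.read_camera("scene");save(cv2.resize(s[340:460,280:460],None,fx=4.2,fy=4.2,interpolation=cv2.INTER_CUBIC),"s6")
inc((468,-49,120),-2)
E
```

```text
pos [468.1 -49.1  -2.6] ori [-90.09   0.1   -2.08] F [-1.1 -0.2  6.7] t 5.1 w 29.7
slide [-6.000e-03 -2.452e+00 -1.000e-03] spin -0.01
```

View pics/w6.png

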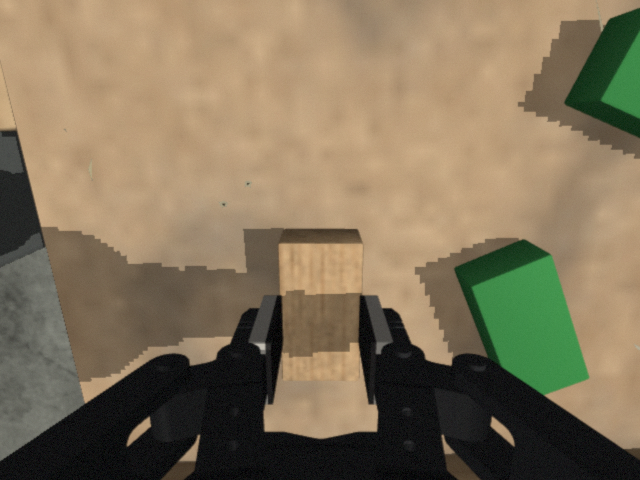

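View pics/s6.png

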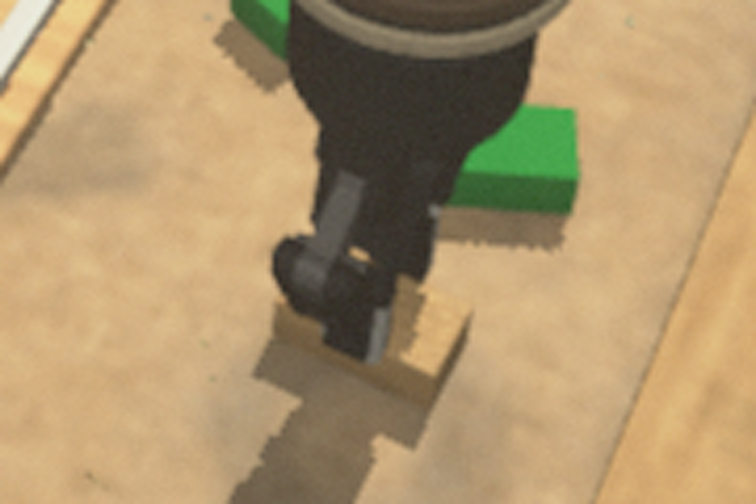

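>>> {"fn": "step_arm", "kwargs": {
  "increments": [
    {"slide":[0,-0.1,0],"spin":0},
    {"slide":[0,-0.4,0],"spin":0},
    {"slide":[0,-0.9,0],"spin":0},
    {"slide":[0,-1.4,0],"spin":0},
    {"slide":[0,-1.8,0],"spin":0},
    {"slide":[0,-2,0],"spin":0},
    {"slide":[0,-2,0],"spin":0}
  ]
}}

```text
clock: 5.8
position: [469.1, -49.1, 98.5]
orientation: [-90.1, -0.0, -2.1]
wrist_force: [-0.2, -0.1, -0.6]
width: 0.346
```

```bash
python3 - <<'E'
from h import *
save(robot.read_camera("wrist"),"w7");s=robot.read_camera("scene");save(cv2.resize(s[300:460,280:460],None,fx=3.7,fy=3.7,interpolation=cv2.INTER_CUBIC),"s7")
inc((455,140,100),91.4)
E
```

```text
pos [468. -49.  97.] ori [-90.09   0.11  -2.08] F [-0.1 -1.1 -1.6] t 5.9 w 29.8
slide [-0.398 -0.065  3.768] spin -11.69
```

View pics/w7.png

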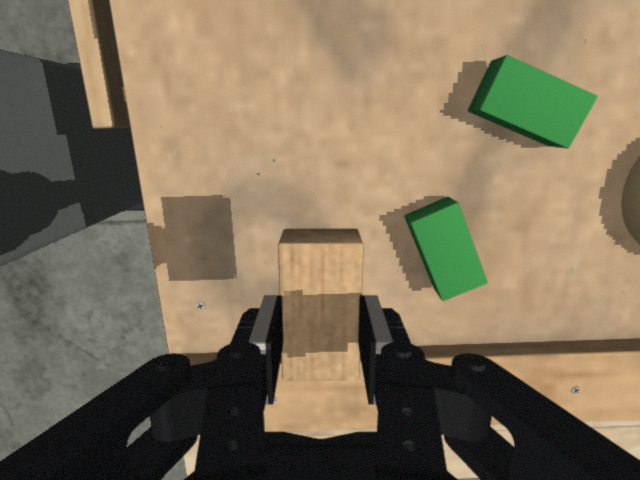

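View pics/s7.png

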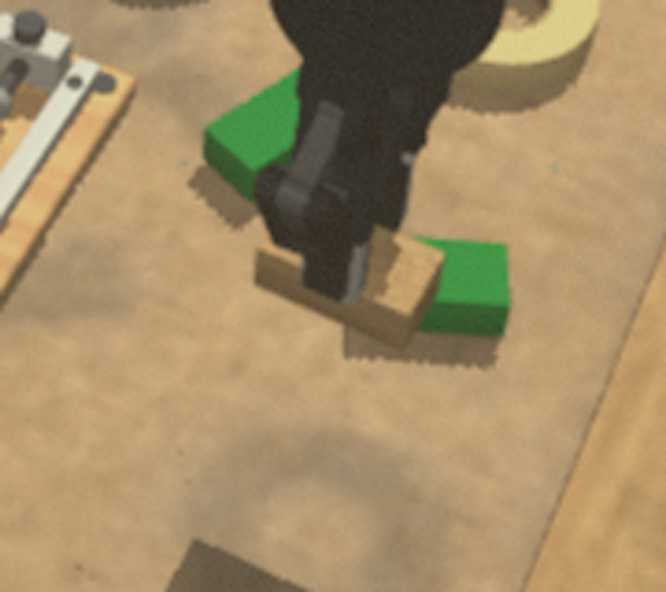

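>>> {"fn": "step_arm", "kwargs": {
  "increments": [
    {"slide":[0,0,0],"spin":-1},
    {"slide":[0,0,0.2],"spin":-2},
    {"slide":[0,0,0.4],"spin":-3},
    {"slide":[0,0,0.6],"spin":-4},
    {"slide":[0,0,0.8],"spin":-5},
    {"slide":[0,0,1.0],"spin":-6},
    {"slide":[0,0,1.2],"spin":-7},
    {"slide":[0,0,1.4],"spin":-8}
  ]
}}

```text
clock: 6.7
position: [469.7, 21.4, 95.6]
orientation: [-89.8, 0.2, 62.2]
wrist_force: [0.9, -0.4, -0.4]
width: 0.354
```

```bash
python3 - <<'E'
from h import *
inc((472,140.3,80),91.4)
E
```

```text
pos [469.7  21.4  95.6] ori [-89.82   0.19  62.25] F [ 0.9 -0.4 -0.4] t 6.7 w 30.3
slide [2.127 0.308 1.067] spin -3.64
```

>>> {"fn": "step_arm", "kwargs": {
  "increments": [
    {"slide":[0.3,0,0.1],"spin":-1},
    {"slide":[0.6,0,0.3],"spin":-2},
    {"slide":[1.0,0,0.5],"spin":-3},
    {"slide":[1.5,0.1,0.75],"spin":-3.64},
    {"slide":[1.9,0.2,0.95],"spin":-3.64},
    {"slide":[2.13,0.3,1.07],"spin":-3.64},
    {"slide":[2.13,0.3,1.07],"spin":-3.64},
    {"slide":[2.13,0.3,1.07],"spin":-3.64}
  ]
}}

```text
clock: 7.5
position: [471.4, 140.1, 79.7]
orientation: [-89.7, 0.1, 91.4]
wrist_force: [-0.0, -0.8, -0.5]
width: 0.352
```

```bash
python3 - <<'E'
from h import *
i=robot.camera_info("wrist");print(i["position"],i["rotation"])
save(robot.read_camera("wrist"),"w8");
inc((472,140.3,30),91.4)
for p in [(486.3,160,22),(580,161.9,22),(486.3,122,22)]: print(proj(i,p))
E
```

```text
[397.04909995 137.45498713 245.33671441] [1.63524232e+02 1.16592260e-01 9.14376200e+01]
pos [471.6 139.9  80. ] ori [-8.970e+01  9.000e-02  9.135e+01] F [-0.2 -0.1 -1.6] t 7.55 w 29.9
slide [ 0.01   1.    -0.013] spin -0.01
[354.72398663 280.09202326]
[350.60971021 410.58834799]
[291.64765943 278.56791384]
```

View pics/w8.png

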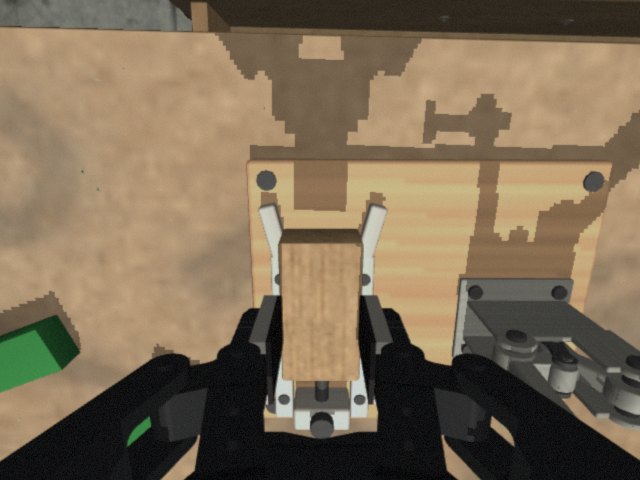

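```bash
python3 - <<'E'
from h import *
i=robot.camera_info("wrist")
im=cv2.imread("pics/w8.png");cv2.imwrite("pics/w8c.png",cv2.resize(im[190:440,240:400],None,fx=4,fy=2.4,interpolation=cv2.INTER_CUBIC))
E
```

```text
(no output)
```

View pics/w8c.png

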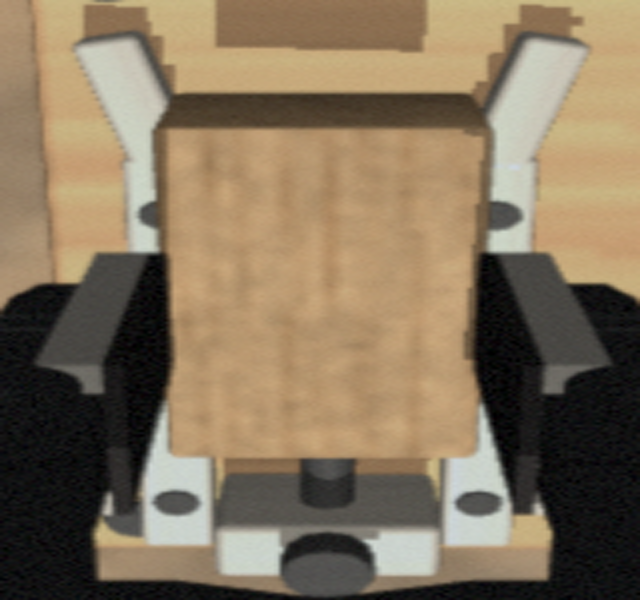

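```bash
python3 - <<'E'
from h import *
i=robot.camera_info("wrist")
for x,y,z in [(127,215,22),(533,215,22),(330,215,22),(137,35,22),(530,35,22),(145,540,22),(510,540,22),(212,470,22),(443,470,22),(157,125,80+14.5+10),(490,125,104.5),(325,125,104.5),(325,455,104.5)]:
    print(x,y,onz(i,240+(x+.5)/4-.5,190+(y+.5)/2.4-.5,z).round(1))
E
```

```text
127 215 [487.4 109.5  22. ]
533 215 [485.9 170.7  22. ]
330 215 [486.7 140.1  22. ]
137 35 [441.5 111.4  22. ]
530 35 [440.1 167.4  22. ]
145 540 [585.2 111.5  22. ]
510 540 [583.6 172.9  22. ]
212 470 [562.  122.6  22. ]
443 470 [561.  160.5  22. ]
157 125 [439.2 122.6 104.5]
490 125 [438.4 153.4 104.5]
325 125 [438.8 138.2 104.5]
325 455 [497.9 139.6 104.5]
```

>>> {"fn": "step_arm", "kwargs": {
  "increments": [
    {"slide":[0.02,0.4,0],"spin":0},
    {"slide":[0.02,0.8,0],"spin":0},
    {"slide":[0.02,1.1,0],"spin":0},
    {"slide":[0.02,1.2,0],"spin":0},
    {"slide":[0.02,1.2,0],"spin":0}
  ]
}}

```text
clock: 8.05
position: [470.9, 140.0, 19.7]
orientation: [-89.6, 0.1, 91.3]
wrist_force: [-0.0, -0.6, -0.8]
width: 0.352
```

```bash
python3 - <<'E'
from h import *
inc((472,140.8,9.6),91.2)
s=robot.read_camera("scene");save(cv2.resize(s[260:420,180:340],None,fx=3.7,fy=3.7,interpolation=cv2.INTER_CUBIC),"s9")
save(robot.read_camera("wrist"),"w9")
E
```

```text
pos [470.9 140.   19.7] ori [-89.63   0.11  91.3 ] F [-0.  -0.6 -0.8] t 8.05 w 30.0
slide [ 0.015  0.202 -0.023] spin 0.01
```

View pics/s9.png

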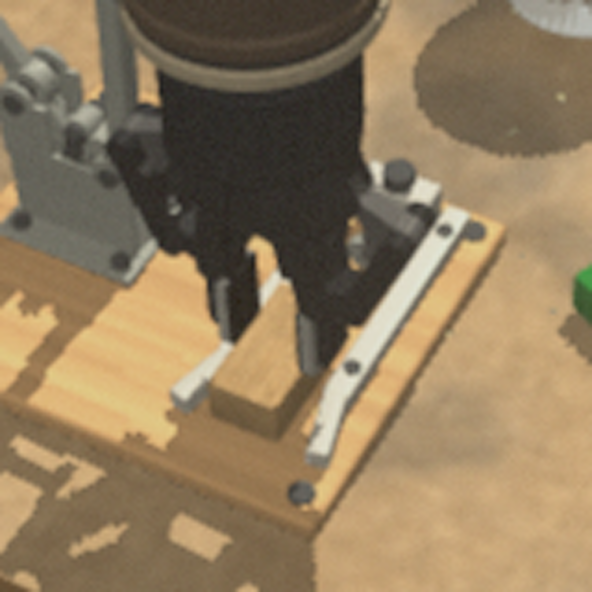

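View pics/w9.png

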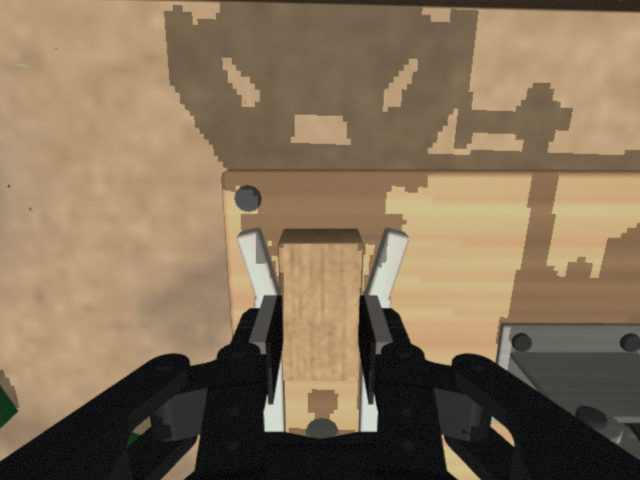

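>>> {"fn": "step_arm", "kwargs": {
  "increments": [
    {"slide":[0.018,0.06,0],"spin":0},
    {"slide":[0.018,0.12,0],"spin":0},
    {"slide":[0.018,0.17,0],"spin":0},
    {"slide":[0.018,0.18,0],"spin":0}
  ]
}}

```text
clock: 8.55
position: [471.4, 141.4, 11.4]
orientation: [-89.7, 0.1, 91.3]
wrist_force: [-0.1, -1.0, 0.4]
width: 0.353
```

```bash
python3 - <<'E'
from h import *
inc((472,140.8,9.6),91.2)
E
```

```text
pos [471.4 141.4  11.4] ori [-8.972e+01  9.000e-02  9.132e+01] F [-0.1 -1.   0.4] t 8.55 w 30.1
slide [-0.012  0.035 -0.011] spin 0.02
```

>>> {"fn": "step_arm", "kwargs": {
  "increments": [
    {"slide":[-0.01,0.02,0],"spin":0},
    {"slide":[-0.01,0.035,0],"spin":0},
    {"slide":[-0.01,0.035,0],"spin":0}
  ]
}}

```text
clock: 8.85
position: [471.4, 140.9, 9.5]
orientation: [-89.7, 0.1, 91.3]
wrist_force: [0.3, -0.2, -0.2]
width: 0.348
```

```bash
python3 - <<'E'
from h import *
inc((472,140.8,9.6),91.2)
E
```

```text
pos [471.4 140.9   9.5] ori [-8.971e+01  9.000e-02  9.132e+01] F [ 0.3 -0.2 -0.2] t 8.85 w 29.7
slide [-0.002 -0.001 -0.012] spin 0.02
```

>>> {"fn": "step_arm", "kwargs": {
  "increments": [
    {"slide":[0,0.015,0],"spin":0},
    {"slide":[0,0.015,0],"spin":0}
  ]
}}

```text
clock: 9.05
position: [471.5, 140.9, 9.3]
orientation: [-89.7, 0.1, 91.3]
wrist_force: [-3.4, -1.5, 14.1]
width: 0.349
```

>>> {"fn": "step_arm", "kwargs": {
  "increments": [
    {"slide":[0,0,0],"spin":0},
    {"slide":[0,0,0],"spin":0},
    {"slide":[0,0,0],"spin":0}
  ],
  "jaw": 46
}}

```text
clock: 9.35
position: [471.5, 140.9, 9.3]
orientation: [-89.7, 0.1, 91.3]
wrist_force: [-1.0, 0.2, 0.3]
width: 0.536
```

```bash
python3 - <<'E'
from h import *
inc((420,139.5,70),91.2)
save(robot.read_camera("wrist"),"w10")
E
```

```text
pos [471.5 140.9   9.3] ori [-8.973e+01  9.000e-02  9.132e+01] F [-1.   0.2  0.3] t 9.35 w 45.8
slide [-0.006 -1.21   1.037] spin 0.02
```

View pics/w10.png

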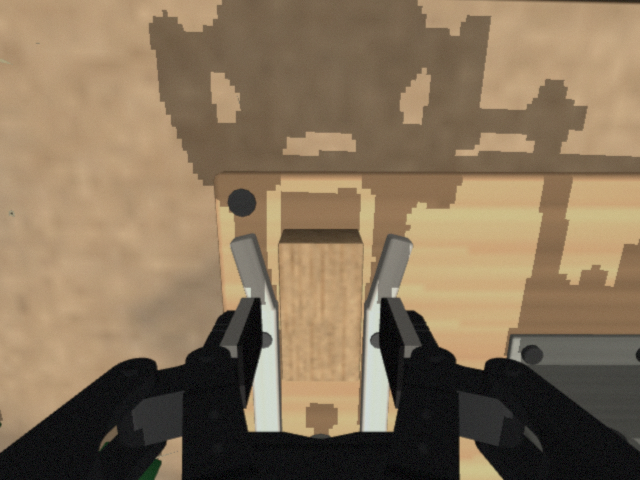

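>>> {"fn": "step_arm", "kwargs": {
  "increments": [
    {"slide":[0,-0.4,0],"spin":0},
    {"slide":[0,-0.8,0],"spin":0},
    {"slide":[0,-1.1,0.3],"spin":0},
    {"slide":[0,-1.2,0.7],"spin":0},
    {"slide":[0,-1.2,1.0],"spin":0},
    {"slide":[0,-1.2,1.04],"spin":0}
  ]
}}

```text
clock: 10.0
position: [418.1, 139.6, 69.6]
orientation: [-89.7, 0.1, 91.3]
wrist_force: [-0.8, -0.3, -0.8]
width: 0.54
```

>>> {"fn": "step_arm", "kwargs": {
  "increments": [
    {"slide":[0,0,0],"spin":0},
    {"slide":[0,0,0],"spin":0},
    {"slide":[0,0,0],"spin":0},
    {"slide":[0,0,0],"spin":0},
    {"slide":[0,0,0],"spin":0}
  ],
  "jaw": 0
}}

```text
clock: 10.5
position: [418.3, 139.6, 69.5]
orientation: [-89.7, 0.1, 91.3]
wrist_force: [-0.5, -0.8, 0.7]
width: 0.005
```

```bash
python3 - <<'E'
from h import *
inc((420,139.2,30),91.2)
save(robot.read_camera("wrist"),"w11")
s=robot.read_camera("scene");save(cv2.resize(s[260:420,180:340],None,fx=3.7,fy=3.7,interpolation=cv2.INTER_CUBIC),"s11")
E
```

```text
pos [418.3 139.6  69.5] ori [-89.66   0.1   91.34] F [-0.5 -0.8  0.7] t 10.5 w 0.4
slide [-0.007  0.789 -0.038] spin 0.02
```

View pics/w11.png

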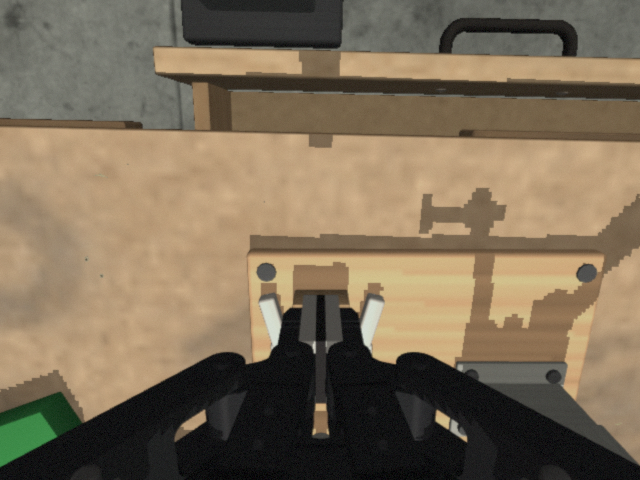

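View pics/s11.png

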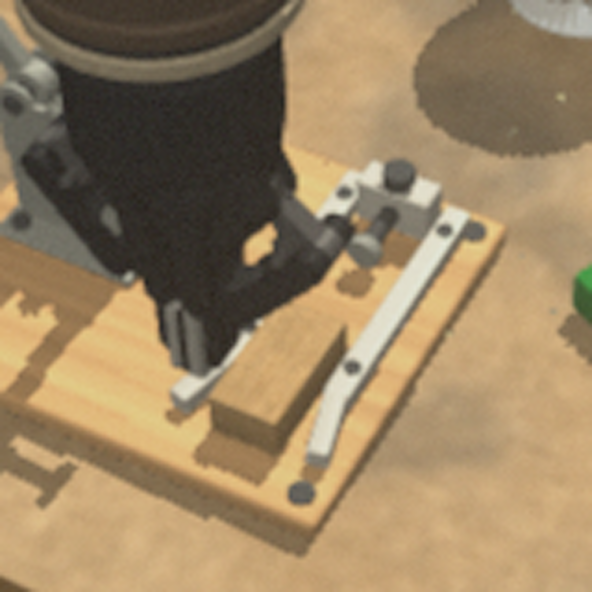

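```bash
python3 - <<'E'
from h import *
S=robot.camera_info("scene")
for (x,y) in [(183,368),(205,375),(222,363)]:
    p,d=ray(S,180+x/3.7,260+y/3.7)
    for X in (407,418):
        t=(X-p[0])/d[0];print(x,y,X,(p+t*d).round(1))
E
```

```text
183 368 407 [407.  138.7  97.5]
183 368 418 [418.  147.3  80.3]
205 375 407 [407.  128.9  99.1]
205 375 418 [418.  137.3  82. ]
222 363 407 [407.  120.7 110.8]
222 363 418 [418.  128.8  94. ]
```

>>> {"fn": "step_arm", "kwargs": {
  "increments": [
    {"slide":[-0.01,0.3,0],"spin":0},
    {"slide":[-0.01,0.7,0],"spin":0},
    {"slide":[-0.01,1.0,0],"spin":0},
    {"slide":[-0.01,1.15,0],"spin":0},
    {"slide":[-0.01,1.2,0],"spin":0},
    {"slide":[-0.01,1.2,0],"spin":0}
  ]
}}

```text
clock: 11.2
position: [417.8, 138.9, 9.6]
orientation: [-89.6, 0.1, 91.3]
wrist_force: [0.5, 0.1, 0.6]
width: -0.002
```

```bash
python3 - <<'E'
from h import *
print(robot.tcp_to_grasp)
inc((430,139.2,5),91.2)
s=robot.read_camera("scene");save(cv2.resize(s[260:420,180:340],None,fx=3.7,fy=3.7,interpolation=cv2.INTER_CUBIC),"s12")
save(robot.read_camera("wrist"),"w12")
E
```

```text
18.700000000000003
pos [417.8 138.9   9.6] ori [-89.64   0.11  91.34] F [0.5 0.1 0.6] t 11.2 w -0.2
slide [-0.     0.09  -0.244] spin 0.02
```

View pics/s12.png

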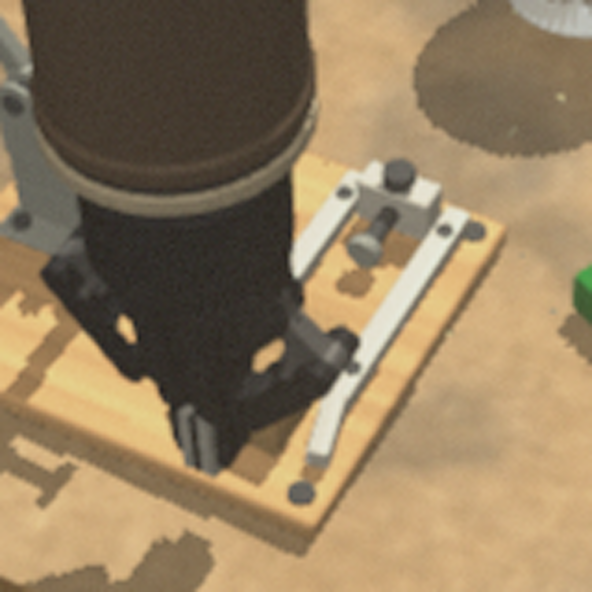

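View pics/w12.png

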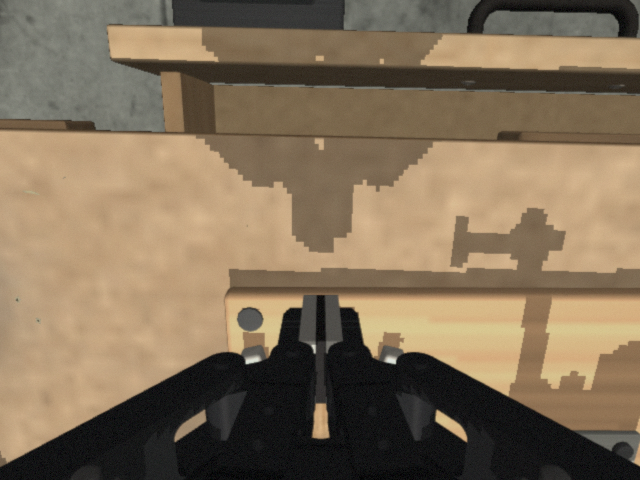

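```bash
python3 - <<'E'
from h import *
S=robot.camera_info("scene")
for (x,y) in [(190,460),(212,470),(240,455)]:
    p,d=ray(S,180+x/3.7,260+y/3.7)
    for X in (407,418):
        t=(X-p[0])/d[0];print(x,y,X,(p+t*d).round(1))
E
```

```text
190 460 407 [407.  140.4  40.2]
190 460 418 [418.  149.   21.6]
212 470 407 [407.  130.4  40.2]
212 470 418 [418.  138.7  21.6]
240 455 407 [407.  116.5  58.4]
240 455 418 [418.  124.5  40.2]
```

>>> {"fn": "step_arm", "kwargs": {
  "increments": [
    {"slide":[0,0.05,0],"spin":0},
    {"slide":[0,0.1,0],"spin":0},
    {"slide":[0,0.15,0],"spin":0},
    {"slide":[0,0.18,0],"spin":0},
    {"slide":[0,0.18,0],"spin":0}
  ]
}}

```text
clock: 11.8
position: [417.9, 139.0, 0.8]
orientation: [-89.7, 0.1, 91.3]
wrist_force: [-0.4, -0.2, 0.4]
width: -0.002
```

```bash
python3 - <<'E'
from h import *
inc((430,139.2,0),91.2)
s=robot.read_camera("scene");save(cv2.resize(s[330:420,200:300],None,fx=6,fy=6,interpolation=cv2.INTER_CUBIC),"s13")
save(robot.read_camera("top")[290:400,270:370],"t13")
a=cv2.imread("pics/t13.png");cv2.imwrite("pics/t13.png",cv2.resize(a,None,fx=5,fy=5))
E
```

```text
pos [417.9 139.    0.8] ori [-89.67   0.1   91.35] F [-0.4 -0.2  0.4] t 11.8 w -0.2
slide [-0.002  0.014 -0.241] spin 0.02
```

View pics/s13.png

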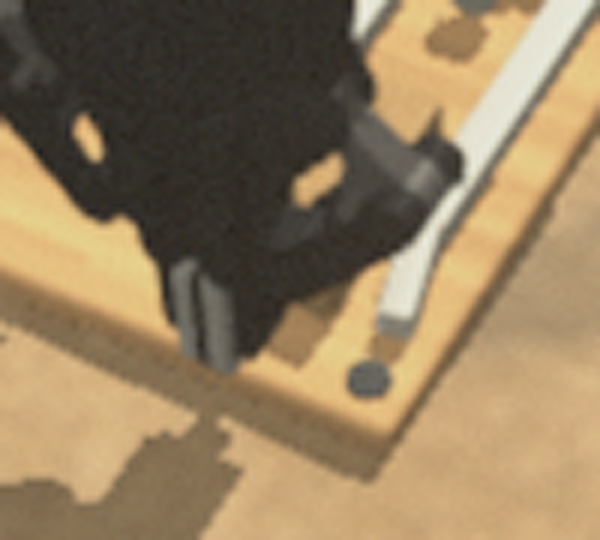

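>>> {"fn": "step_arm", "kwargs": {
  "increments": [
    {"slide":[0,0,-0.08],"spin":0},
    {"slide":[0,0,-0.16],"spin":0},
    {"slide":[0,0,-0.24],"spin":0},
    {"slide":[0,0,-0.32],"spin":0},
    {"slide":[0,0,-0.4],"spin":0},
    {"slide":[0,0,-0.4],"spin":0}
  ]
}}

```text
clock: 12.5
position: [438.8, 139.5, 0.9]
orientation: [-89.7, 0.1, 91.3]
wrist_force: [-1.2, 0.9, -0.5]
width: 0.001
```

```bash
python3 - <<'E'
from h import *
inc((450,139.2,0),91.2)
s=robot.read_camera("scene");save(cv2.resize(s[260:420,180:340],None,fx=3.7,fy=3.7,interpolation=cv2.INTER_CUBIC),"s14")
s=robot.read_camera("top");save(cv2.resize(s[250:370,240:360],None,fx=5,fy=5,interpolation=cv2.INTER_CUBIC),"t14")
E
```

```text
pos [438.8 139.5   0.9] ori [-8.972e+01  9.000e-02  9.133e+01] F [-1.2  0.9 -0.5] t 12.5 w 0.1
slide [-0.012  0.016 -0.223] spin 0.02
```

View pics/s14.png

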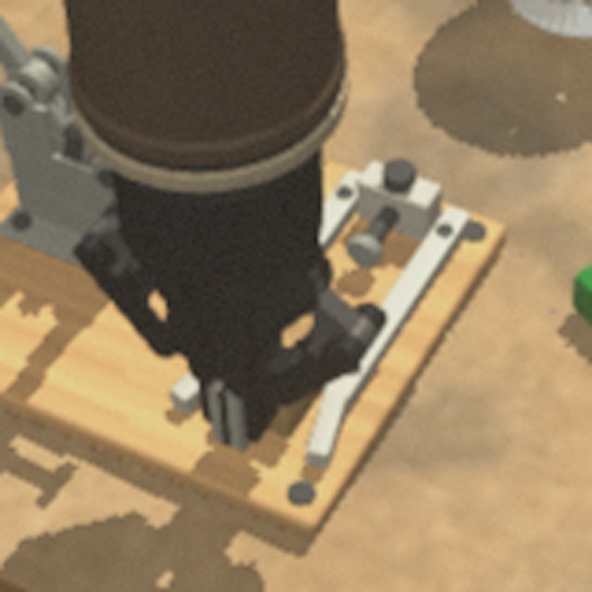

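View pics/t14.png

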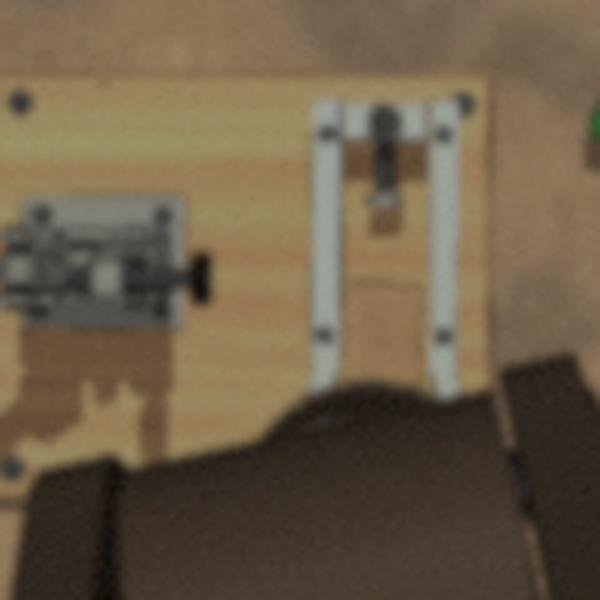

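```bash
python3 - <<'E'
from h import *
T=robot.camera_info("top")
for x,y,z in [(383,282,34),(383,205,24),(345,282,34),(422,282,34)]:
    print(onz(T,240+(x+.5)/5-.5,250+(y+.5)/5-.5,z).round(1))
E
```

```text
[510.2 142.   34. ]
[542.1 143.1  24. ]
[509.8 157.9  34. ]
[510.7 125.7  34. ]
```

>>> {"fn": "step_arm", "kwargs": {
  "increments": [
    {"slide":[0,0,-0.08],"spin":0},
    {"slide":[0,0,-0.16],"spin":0},
    {"slide":[0,0,-0.24],"spin":0},
    {"slide":[0,0,-0.32],"spin":0},
    {"slide":[0,0,-0.38],"spin":0},
    {"slide":[0,0,-0.4],"spin":0}
  ]
}}

```text
clock: 13.2
position: [458.5, 139.9, 0.7]
orientation: [-89.7, 0.1, 91.3]
wrist_force: [-0.1, -0.3, 0.1]
width: -0.005
```

```bash
python3 - <<'E'
from h import *
inc((465,140.1,0.5),91.2)
T=robot.camera_info("top")
s=robot.read_camera("top");save(cv2.resize(s[250:370,240:360],None,fx=5,fy=5,interpolation=cv2.INTER_CUBIC),"t15")
E
```

```text
pos [458.5 139.9   0.7] ori [-8.969e+01  9.000e-02  9.133e+01] F [-0.1 -0.3  0.1] t 13.2 w -0.4
slide [ 0.     0.003 -0.131] spin 0.02
```

View pics/t15.png

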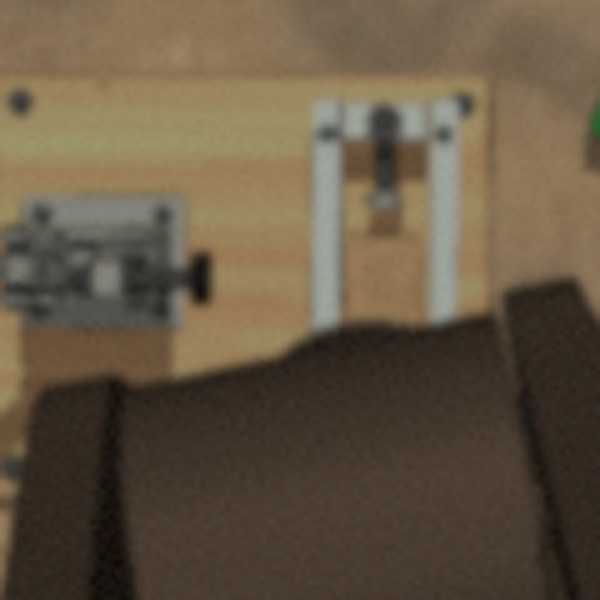

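>>> {"fn": "step_arm", "kwargs": {
  "increments": [
    {"slide":[0,0,-0.04],"spin":0},
    {"slide":[0,0,-0.08],"spin":0},
    {"slide":[0,0,-0.12],"spin":0},
    {"slide":[0,0,-0.15],"spin":0},
    {"slide":[0,0,-0.16],"spin":0}
  ]
}}

```text
clock: 13.75
position: [466.6, 140.1, 0.6]
orientation: [-89.7, 0.1, 91.3]
wrist_force: [-0.2, -0.3, -0.4]
width: -0.001
```

>>> {"fn": "step_arm", "kwargs": {
  "increments": [
    {"slide":[0,0,-0.02],"spin":0}
  ]
}}

```text
clock: 13.85
position: [467.5, 140.1, 0.6]
orientation: [-89.7, 0.1, 91.3]
wrist_force: [-0.6, -0.8, 0.1]
width: -0.002
```

>>> {"fn": "step_arm", "kwargs": {
  "increments": [
    {"slide":[0,0,-0.02],"spin":0}
  ]
}}

```text
clock: 13.95
position: [468.6, 140.1, 0.6]
orientation: [-89.7, 0.1, 91.3]
wrist_force: [0.0, 0.4, -0.5]
width: -0.001
```

>>> {"fn": "step_arm", "kwargs": {
  "increments": [
    {"slide":[0,0,-0.008],"spin":0}
  ]
}}

```text
clock: 14.05
position: [469.1, 140.2, 0.6]
orientation: [-89.7, 0.1, 91.3]
wrist_force: [0.2, 0.7, -0.4]
width: -0.004
```

>>> {"fn": "step_arm", "kwargs": {
  "increments": [
    {"slide":[0,0,-0.008],"spin":0}
  ]
}}

```text
clock: 14.15
position: [469.5, 140.2, 0.6]
orientation: [-89.7, 0.1, 91.3]
wrist_force: [-0.3, -0.3, -0.5]
width: -0.002
```

>>> {"fn": "step_arm", "kwargs": {
  "increments": [
    {"slide":[0,0,-0.008],"spin":0}
  ]
}}

```text
clock: 14.25
position: [469.9, 140.2, 0.6]
orientation: [-89.7, 0.1, 91.3]
wrist_force: [-0.3, -0.2, 0.2]
width: -0.003
```

>>> {"fn": "step_arm", "kwargs": {
  "increments": [
    {"slide":[0,0,-0.008],"spin":0}
  ]
}}

```text
clock: 14.35
position: [470.3, 140.2, 0.6]
orientation: [-89.7, 0.1, 91.3]
wrist_force: [-0.1, -0.5, -0.4]
width: -0.006
```

>>> {"fn": "step_arm", "kwargs": {
  "increments": [
    {"slide":[0,0,-0.008],"spin":0}
  ]
}}

```text
clock: 14.45
position: [470.7, 140.2, 0.6]
orientation: [-89.7, 0.1, 91.3]
wrist_force: [-0.2, -0.8, -0.4]
width: 0.005
```

>>> {"fn": "step_arm", "kwargs": {
  "increments": [
    {"slide":[0,0,-0.008],"spin":0}
  ]
}}

```text
clock: 14.55
position: [470.9, 140.1, 0.6]
orientation: [-89.7, 0.1, 91.3]
wrist_force: [-1.9, 0.8, 1.5]
width: 0.001
```

>>> {"fn": "step_arm", "kwargs": {
  "increments": [
    {"slide":[0,0,-0.006],"spin":0}
  ]
}}

```text
clock: 14.65
position: [470.9, 140.1, 0.5]
orientation: [-89.6, 0.1, 91.3]
wrist_force: [-3.2, 1.1, 0.5]
width: -0.002
```

>>> {"fn": "step_arm", "kwargs": {
  "increments": [
    {"slide":[0,0,-0.012],"spin":0}
  ]
}}

```text
clock: 14.75
position: [470.9, 140.1, 0.4]
orientation: [-89.6, 0.1, 91.3]
wrist_force: [-4.8, 1.1, 2.0]
width: -0.002
```

>>> {"fn": "step_arm", "kwargs": {
  "increments": [
    {"slide":[0,0,-0.015],"spin":0}
  ]
}}

```text
clock: 14.85
position: [470.9, 139.9, 0.3]
orientation: [-89.5, 0.1, 91.3]
wrist_force: [-5.7, 1.7, 2.5]
width: -0.003
```

>>> {"fn": "step_arm", "kwargs": {
  "increments": [
    {"slide":[0,-0.004,-0.022],"spin":0}
  ]
}}

```text
clock: 14.95
position: [470.8, 139.8, 0.3]
orientation: [-89.4, 0.2, 91.3]
wrist_force: [-7.0, 1.5, 2.9]
width: -0.0
```

>>> {"fn": "step_arm", "kwargs": {
  "increments": [
    {"slide":[0,-0.004,-0.026],"spin":0}
  ]
}}

```text
clock: 15.05
position: [470.7, 139.6, 0.3]
orientation: [-89.2, 0.2, 91.3]
wrist_force: [-8.1, 2.1, 4.5]
width: 0.002
```

>>> {"fn": "step_arm", "kwargs": {
  "increments": [
    {"slide":[0.004,-0.004,-0.028],"spin":0},
    {"slide":[0.004,-0.004,-0.032],"spin":0},
    {"slide":[0.004,-0.004,-0.036],"spin":0}
  ]
}}

```text
clock: 15.35
position: [470.7, 139.6, 0.3]
orientation: [-89.0, 0.2, 91.3]
wrist_force: [-10.4, 0.8, 4.8]
width: 0.004
```

>>> {"fn": "step_arm", "kwargs": {
  "increments": [
    {"slide":[0.003,-0.003,-0.034],"spin":0},
    {"slide":[0.003,-0.003,-0.034],"spin":0},
    {"slide":[0.003,-0.003,-0.034],"spin":0},
    {"slide":[0.003,-0.003,-0.034],"spin":0},
    {"slide":[0.003,-0.003,-0.034],"spin":0},
    {"slide":[0.003,-0.003,-0.034],"spin":0}
  ]
}}

```text
clock: 15.95
position: [470.6, 139.5, 0.1]
orientation: [-88.9, 0.2, 91.3]
wrist_force: [-8.9, 0.8, 4.3]
width: 0.0
```

```bash
python3 - <<'E'
from h import *
s=robot.read_camera("top");save(cv2.resize(s[250:370,240:360],None,fx=5,fy=5,interpolation=cv2.INTER_CUBIC),"t16")
s=robot.read_camera("scene");save(cv2.resize(s[260:420,180:340],None,fx=3.7,fy=3.7,interpolation=cv2.INTER_CUBIC),"s16")
inc((465,140.1,0.5),91.2)
E
```

```text
pos [4.706e+02 1.395e+02 2.000e-01] ori [-88.87   0.24  91.34] F [-8.8  1.1  3.6] t 16.05 w 0.2
slide [ 0.015 -0.005  0.111] spin 0.02
```

View pics/t16.png

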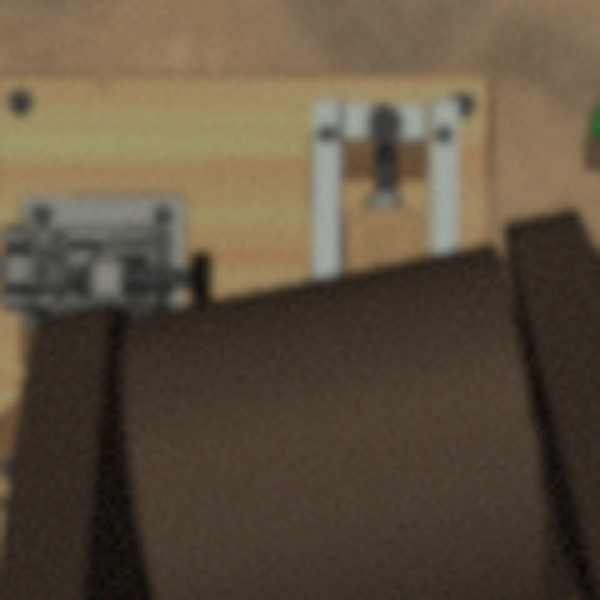

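View pics/s16.png

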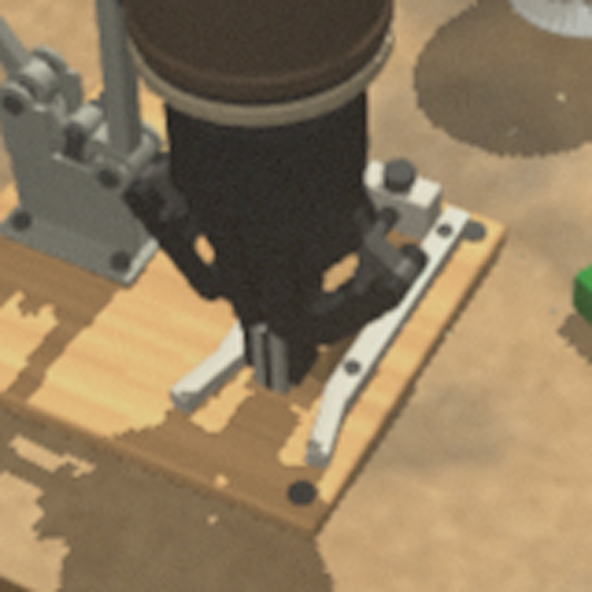

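>>> {"fn": "step_arm", "kwargs": {
  "increments": [
    {"slide":[0,0,0.1],"spin":0},
    {"slide":[0,0,0.3],"spin":0},
    {"slide":[0,-0.3,0.5],"spin":0},
    {"slide":[0,-1.2,0.5],"spin":0},
    {"slide":[0,-2.1,0.5],"spin":0},
    {"slide":[0,-3.0,0.5],"spin":0},
    {"slide":[0,-3.9,0.5],"spin":0},
    {"slide":[0,-4.8,0.5],"spin":0}
  ]
}}

```text
clock: 16.85
position: [449.6, 139.9, 242.6]
orientation: [-88.9, 0.2, 91.3]
wrist_force: [0.9, 1.1, -0.3]
width: -0.0
```

```bash
python3 - <<'E'
from h import *
inc((440,330,250),1.4)
i=robot.camera_info("wrist");s=robot.read_camera("wrist");save(s,"w17")
s=robot.read_camera("top");save(cv2.resize(s[250:370,240:360],None,fx=5,fy=5,interpolation=cv2.INTER_CUBIC),"t17")
E
```

```text
pos [449.6 139.9 242.6] ori [-88.92   0.23  91.34] F [ 0.9  1.1 -0.3] t 16.85 w -0.0
slide [ 3.805 -0.162  0.105] spin 11.24
```

View pics/w17.png

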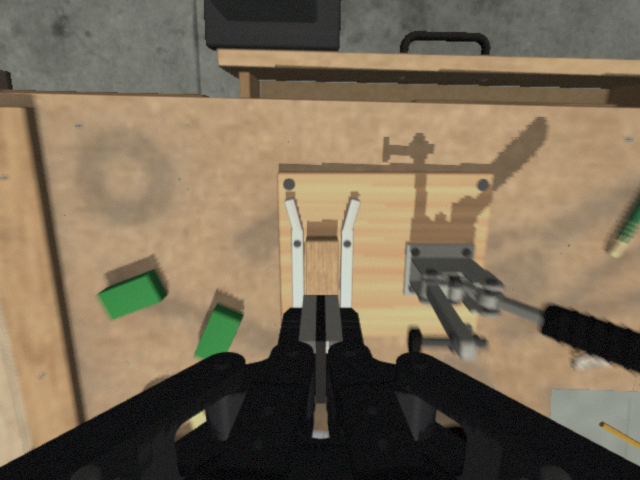

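View pics/t17.png

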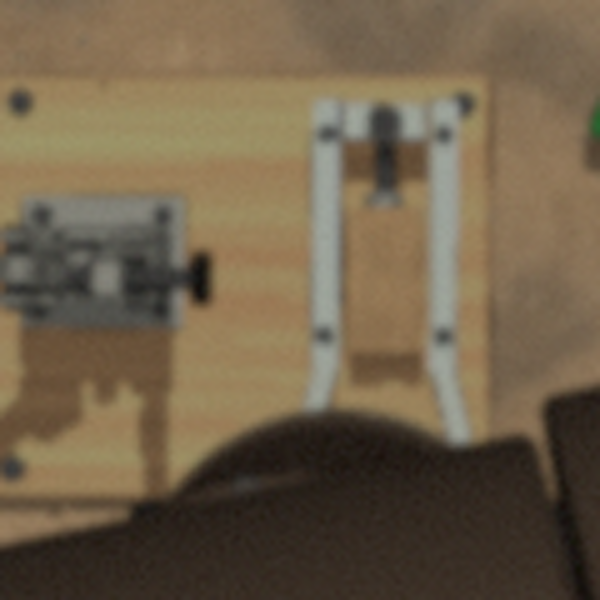

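>>> {"fn": "step_arm", "kwargs": {
  "increments": [
    {"slide":[0.4,-0.2,0],"spin":1},
    {"slide":[0.8,-0.3,0],"spin":2},
    {"slide":[1.3,-0.3,0],"spin":3},
    {"slide":[1.8,-0.3,0],"spin":4},
    {"slide":[2.3,-0.3,0],"spin":5},
    {"slide":[2.8,-0.3,0],"spin":6},
    {"slide":[3.3,-0.3,0],"spin":7},
    {"slide":[3.7,-0.3,0],"spin":8}
  ]
}}

```text
clock: 17.75
position: [448.2, 326.9, 260.0]
orientation: [-89.9, 0.6, 27.0]
wrist_force: [0.8, -0.2, -0.2]
width: -0.001
```

```bash
python3 - <<'E'
from h import *
inc((513.0,321,230),1.4)
E
```

```text
pos [448.2 326.9 260. ] ori [-89.85   0.6   27.04] F [ 0.8 -0.2 -0.2] t 17.75 w -0.1
slide [ 1.107  0.587 -0.696] spin 3.2
```

>>> {"fn": "step_arm", "kwargs": {
  "increments": [
    {"slide":[0.1,0,-0.1],"spin":1},
    {"slide":[0.4,0,-0.3],"spin":2},
    {"slide":[0.8,0,-0.5],"spin":3},
    {"slide":[1.1,0.1,-0.7],"spin":3.2},
    {"slide":[1.1,0.3,-0.7],"spin":3.2},
    {"slide":[1.1,0.58,-0.7],"spin":3.2},
    {"slide":[1.1,0.58,-0.7],"spin":3.2}
  ]
}}

```text
clock: 18.45
position: [510.9, 319.8, 227.7]
orientation: [-90.2, 0.8, 1.5]
wrist_force: [0.6, -0.6, 0.7]
width: 0.0
```

```bash
python3 - <<'E'
from h import *
inc((513.0,321,180),1.4)
i=robot.camera_info("wrist");s=robot.read_camera("wrist");save(s,"w18")
s=robot.read_camera("scene");save(cv2.resize(s[130:350,80:280],None,fx=2.7,fy=2.7,interpolation=cv2.INTER_CUBIC),"s18")
E
```

```text
pos [510.9 319.8 227.7] ori [-90.23   0.81   1.54] F [ 0.6 -0.6  0.7] t 18.45 w 0.0
slide [0.056 0.952 0.027] spin 0.02
```

View pics/w18.png

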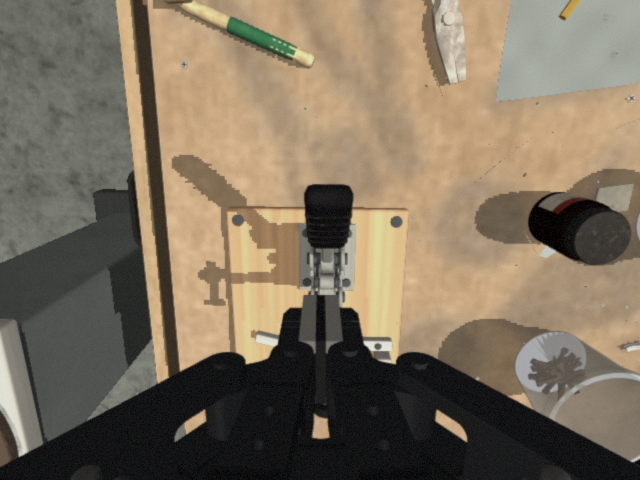

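View pics/s18.png

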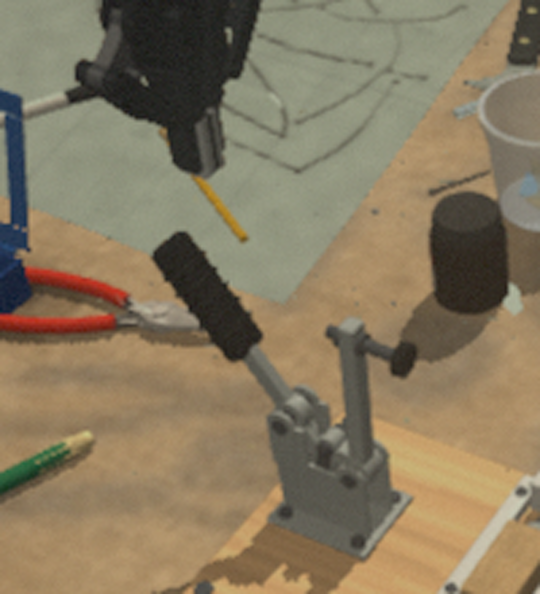

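```bash
python3 - <<'E'
from h import *
S=robot.camera_info("scene");W=robot.camera_info("wrist");print(W["position"])
for (x,y) in [(180,172),(208,178),(222,165)]:
    u,v=80+x/2.7,130+y/2.7
    p,d=ray(S,u,v)
    for X in (504,511,518):
        t=(X-p[0])/d[0];print(x,y,X,(p+t*d).round(1))
# handle via wrist: end center top (328,186)
for (u,v) in [(329,186),(329,240),(321,297)]:
    print(onz(W,u,v,190).round(1),onz(W,u,v,170).round(1))
E
```

```text
[509.88872592 393.05331732 394.74453485]
180 172 504 [504.  326.9 251.5]
180 172 511 [511.  333.8 244.6]
180 172 518 [518.  340.7 237.8]
208 178 504 [504.  308.1 254.1]
208 178 511 [511.  314.8 247.2]
208 178 518 [518.  321.5 240.4]
222 165 504 [504.  296.9 266.2]
222 165 511 [511.  303.5 259.5]
222 165 518 [518.  310.  252.9]
[513.1 361.3 190. ] [513.4 358.2 170. ]
[514.1 332.2 190. ] [514.5 326.3 170. ]
[510.7 298.7 190. ] [510.8 289.5 170. ]
```

```bash
python3 - <<'E'
from h import *
inc((514,322.5,158),1.5)
r=92
for a in np.arange(.96,.0,-.1):
    print(round(.96-a,2), "y",round(141.4+145+r*np.cos(a)-7*np.sin(a)-11,1),"tipz",round(86+r*np.sin(a)+7*np.cos(a),1))
E
```

```text
pos [511.8 320.5 229.7] ori [-90.16   0.68   1.52] F [ 0.2  0.  -0.3] t 18.55 w 0.1
slide [0.061 1.434 0.043] spin 0.0
0.0 y 322.4 tipz 165.4
0.1 y 330.1 tipz 160.3
0.2 y 337.3 tipz 154.5
0.3 y 343.8 tipz 147.9
0.4 y 349.6 tipz 140.8
0.5 y 354.7 tipz 133.1
0.6 y 359.0 tipz 125.0
0.7 y 362.5 tipz 116.4
0.8 y 365.1 tipz 107.6
0.9 y 366.8 tipz 98.5
```

>>> {"fn": "step_arm", "kwargs": {
  "increments": [
    {"slide":[0.06,0.4,0.04],"spin":0},
    {"slide":[0.06,0.8,0.04],"spin":0},
    {"slide":[0.06,1.1,0.04],"spin":0},
    {"slide":[0.06,1.3,0.04],"spin":0},
    {"slide":[0.06,1.4,0.04],"spin":0}
  ]
}}

```text
clock: 19.05
position: [513.7, 322.4, 159.3]
orientation: [-90.2, 0.7, 1.6]
wrist_force: [0.5, -0.6, 0.8]
width: -0.001
```

```bash
python3 - <<'E'
from h import *
inc((514,322.5,144),1.5)
s=robot.read_camera("scene");save(cv2.resize(s[130:350,80:280],None,fx=2.7,fy=2.7,interpolation=cv2.INTER_CUBIC),"s19")
E
```

```text
pos [513.7 322.4 159.3] ori [-90.17   0.7    1.56] F [ 0.5 -0.6  0.8] t 19.05 w -0.1
slide [0.011 0.307 0.003] spin 0.01
```

View pics/s19.png

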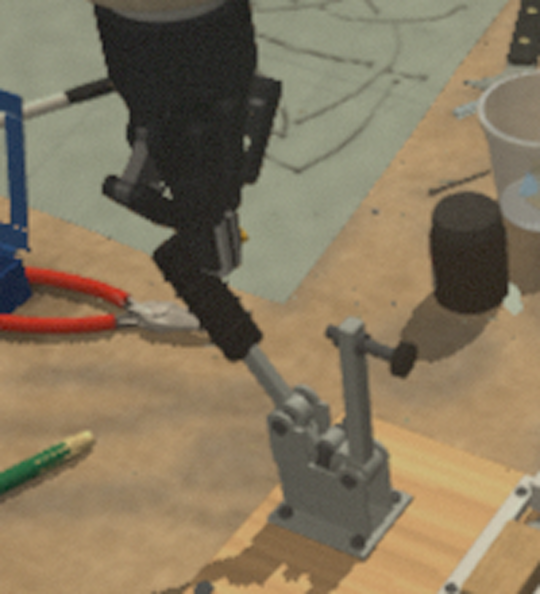

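>>> {"fn": "step_arm", "kwargs": {
  "increments": [
    {"slide":[0,0.06,0],"spin":0},
    {"slide":[0,0.12,0],"spin":0},
    {"slide":[0,0.16,0],"spin":0}
  ]
}}

```text
clock: 19.4
position: [513.7, 322.4, 151.2]
orientation: [-90.2, 0.7, 1.5]
wrist_force: [0.3, 0.1, 0.0]
width: -0.004
```

>>> {"fn": "step_arm", "kwargs": {
  "increments": [
    {"slide":[0,0.04,0],"spin":0},
    {"slide":[0,0.08,0],"spin":0}
  ]
}}

```text
clock: 19.6
position: [513.7, 322.4, 147.2]
orientation: [-90.1, 0.7, 1.5]
wrist_force: [-0.6, 0.6, 0.9]
width: 0.003
```

>>> {"fn": "step_arm", "kwargs": {
  "increments": [
    {"slide":[0,0.04,0],"spin":0},
    {"slide":[0,0.08,0],"spin":0}
  ]
}}

```text
clock: 19.8
position: [513.8, 322.5, 143.2]
orientation: [-90.1, 0.7, 1.5]
wrist_force: [-0.2, -0.7, -0.1]
width: 0.001
```

>>> {"fn": "step_arm", "kwargs": {
  "increments": [
    {"slide":[0,0.05,0.08],"spin":0},
    {"slide":[0,0.1,0.15],"spin":0},
    {"slide":[0,0.16,0.23],"spin":0},
    {"slide":[0,0.22,0.3],"spin":0}
  ]
}}

```text
clock: 20.2
position: [513.4, 337.9, 131.9]
orientation: [-90.1, 0.6, 1.6]
wrist_force: [1.3, -1.1, 2.1]
width: -0.002
```

```bash
python3 - <<'E'
from h import *
inc((514,337.3,132),1.5)
s=robot.read_camera("scene");save(cv2.resize(s[130:350,80:280],None,fx=2.7,fy=2.7,interpolation=cv2.INTER_CUBIC),"s20")
E
```

```text
pos [513.4 337.9 131.9] ori [-90.14   0.64   1.56] F [ 1.3 -1.1  2.1] t 20.2 w -0.2
slide [ 0.012 -0.001 -0.012] spin 0.01
```

View pics/s20.png

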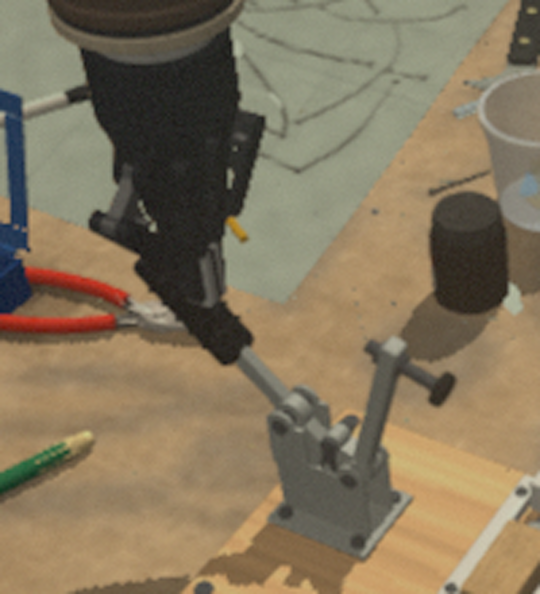

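>>> {"fn": "step_arm", "kwargs": {
  "increments": [
    {"slide":[0.01,0.07,0.06],"spin":0},
    {"slide":[0.01,0.14,0.12],"spin":0},
    {"slide":[0.01,0.21,0.18],"spin":0},
    {"slide":[0.01,0.28,0.23],"spin":0}
  ]
}}

```text
clock: 20.65
position: [513.2, 350.1, 117.1]
orientation: [-90.1, 0.7, 1.6]
wrist_force: [0.6, 0.2, 1.4]
width: -0.0
```

>>> {"fn": "step_arm", "kwargs": {
  "increments": [
    {"slide":[0.01,0.08,0.05],"spin":0},
    {"slide":[0.01,0.16,0.1],"spin":0},
    {"slide":[0.01,0.24,0.15],"spin":0},
    {"slide":[0.01,0.31,0.19],"spin":0}
  ]
}}

```text
clock: 21.05
position: [513.1, 359.7, 101.1]
orientation: [-90.1, 0.7, 1.6]
wrist_force: [-0.1, -0.2, 0.9]
width: 0.004
```

```bash
python3 - <<'E'
from h import *
inc((514,359,103),1.5)
s=robot.read_camera("scene");save(cv2.resize(s[130:350,80:280],None,fx=2.7,fy=2.7,interpolation=cv2.INTER_CUBIC),"s21")
E
```

```text
pos [513.1 359.7 101.1] ori [-90.14   0.67   1.56] F [-0.1 -0.2  0.9] t 21.05 w 0.3
slide [ 0.016 -0.038 -0.014] spin 0.01
```

View pics/s21.png

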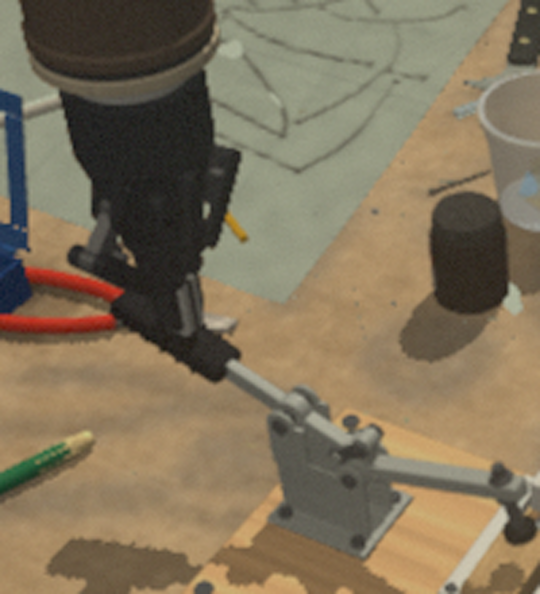

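>>> {"fn": "step_arm", "kwargs": {
  "increments": [
    {"slide":[0.01,0.04,0.015],"spin":0},
    {"slide":[0.01,0.08,0.03],"spin":0},
    {"slide":[0.01,0.12,0.045],"spin":0},
    {"slide":[0.01,0.16,0.06],"spin":0}
  ]
}}

```text
clock: 21.5
position: [513.3, 362.8, 92.6]
orientation: [-90.1, 0.7, 1.6]
wrist_force: [-0.8, -0.4, 1.7]
width: 0.002
```

>>> {"fn": "step_arm", "kwargs": {
  "increments": [
    {"slide":[0,0.04,0.01],"spin":0},
    {"slide":[0,0.08,0.02],"spin":0}
  ]
}}

```text
clock: 21.7
position: [513.4, 364.1, 88.8]
orientation: [-90.1, 0.7, 1.6]
wrist_force: [-1.9, 0.1, 8.3]
width: 0.001
```

>>> {"fn": "step_arm", "kwargs": {
  "increments": [
    {"slide":[0,0.04,0.01],"spin":0}
  ]
}}

```text
clock: 21.8
position: [513.4, 364.8, 87.1]
orientation: [-90.1, 0.6, 1.6]
wrist_force: [-2.9, -2.9, 9.2]
width: 0.001
```

>>> {"fn": "step_arm", "kwargs": {
  "increments": [
    {"slide":[0,0.05,0.01],"spin":0}
  ]
}}

```text
clock: 21.9
position: [513.5, 365.4, 85.0]
orientation: [-90.1, 0.6, 1.6]
wrist_force: [-2.7, -1.1, 9.8]
width: -0.001
```

>>> {"fn": "step_arm", "kwargs": {
  "increments": [
    {"slide":[0,0.05,0.01],"spin":0}
  ]
}}

```text
clock: 22.0
position: [513.4, 366.0, 82.9]
orientation: [-90.1, 0.6, 1.6]
wrist_force: [-2.3, -2.1, 9.2]
width: -0.001
```

>>> {"fn": "step_arm", "kwargs": {
  "increments": [
    {"slide":[0,0.05,0.008],"spin":0}
  ]
}}

```text
clock: 22.1
position: [513.4, 366.5, 80.8]
orientation: [-90.1, 0.6, 1.6]
wrist_force: [-2.4, -1.0, 7.8]
width: 0.004
```

>>> {"fn": "step_arm", "kwargs": {
  "increments": [
    {"slide":[0,0.04,0.006],"spin":0}
  ]
}}

```text
clock: 22.2
position: [513.4, 366.8, 79.0]
orientation: [-90.1, 0.6, 1.6]
wrist_force: [-1.1, -1.6, 6.7]
width: -0.002
```

>>> {"fn": "step_arm", "kwargs": {
  "increments": [
    {"slide":[0,0.04,0.004],"spin":0}
  ]
}}

```text
clock: 22.3
position: [513.4, 367.2, 77.2]
orientation: [-90.0, 0.6, 1.6]
wrist_force: [-1.7, 0.1, 4.3]
width: -0.001
```

>>> {"fn": "step_arm", "kwargs": {
  "increments": [
    {"slide":[0,0.03,0.002],"spin":0}
  ]
}}

```text
clock: 22.4
position: [513.4, 367.4, 75.6]
orientation: [-90.0, 0.6, 1.6]
wrist_force: [-0.8, 0.2, 2.3]
width: 0.002
```

>>> {"fn": "step_arm", "kwargs": {
  "increments": [
    {"slide":[0,0.02,0],"spin":0}
  ]
}}

```text
clock: 22.5
position: [513.3, 367.4, 74.4]
orientation: [-90.0, 0.6, 1.6]
wrist_force: [-0.1, 0.2, -0.3]
width: 0.003
```

>>> {"fn": "step_arm", "kwargs": {
  "increments": [
    {"slide":[0,0.02,0],"spin":0}
  ]
}}

```text
clock: 22.6
position: [513.3, 367.3, 73.2]
orientation: [-90.0, 0.6, 1.6]
wrist_force: [-0.4, 0.1, 0.1]
width: -0.002
```

>>> {"fn": "step_arm", "kwargs": {
  "increments": [
    {"slide":[0,0.016,0],"spin":0}
  ]
}}

```text
clock: 22.7
position: [513.4, 367.4, 72.7]
orientation: [-90.0, 0.6, 1.6]
wrist_force: [-4.2, -2.2, 18.7]
width: 0.0
```

>>> {"fn": "step_arm", "kwargs": {
  "increments": [
    {"slide":[0,0.016,0],"spin":0}
  ]
}}

```text
clock: 22.8
position: [513.4, 367.4, 72.6]
orientation: [-90.0, 0.6, 1.6]
wrist_force: [-6.6, -3.6, 21.1]
width: 0.002
```

>>> {"fn": "step_arm", "kwargs": {
  "increments": [
    {"slide":[0,0.007,0],"spin":0},
    {"slide":[0,0.007,0],"spin":0}
  ]
}}

```text
clock: 23.0
position: [513.4, 367.4, 72.8]
orientation: [-90.0, 0.5, 1.6]
wrist_force: [-3.1, -1.5, 11.4]
width: -0.001
```

Around 11 N on the stop; hold it.

>>> {"fn": "step_arm", "kwargs": {
  "increments": [
    {"slide":[0,0.007,0],"spin":0},
    {"slide":[0,0.007,0],"spin":0},
    {"slide":[0,0.007,0],"spin":0},
    {"slide":[0,0.007,0],"spin":0},
    {"slide":[0,0.007,0],"spin":0}
  ]
}}

```text
clock: 23.5
position: [513.4, 367.4, 72.8]
orientation: [-90.0, 0.5, 1.6]
wrist_force: [-2.9, -1.8, 9.1]
width: -0.0
```

>>> {"fn": "step_arm", "kwargs": {
  "increments": [
    {"slide":[0,-0.1,0],"spin":0},
    {"slide":[0,-0.5,0],"spin":0},
    {"slide":[0,-1.3,0],"spin":0},
    {"slide":[0,-2.2,0],"spin":0},
    {"slide":[0,-3,0],"spin":0},
    {"slide":[0,-3,0],"spin":0}
  ]
}}

```text
clock: 24.1
position: [517.4, 369.0, 228.8]
orientation: [-89.8, 0.1, 1.6]
wrist_force: [0.2, 0.1, -0.7]
width: -0.004
```

```bash
python3 - <<'E'
from h import *
inc((514,430,230),1.5)
s=robot.read_camera("scene");save(cv2.resize(s[180:400,100:340],None,fx=2.7,fy=2.7,interpolation=cv2.INTER_CUBIC),"s22")
s=robot.read_camera("top");save(s,"t22")
E
```

```text
pos [517.4 369.  228.8] ori [-89.76   0.11   1.56] F [ 0.2  0.1 -0.7] t 24.1 w -0.4
slide [-0.036 -0.018  1.221] spin 0.01
```

View pics/s22.png

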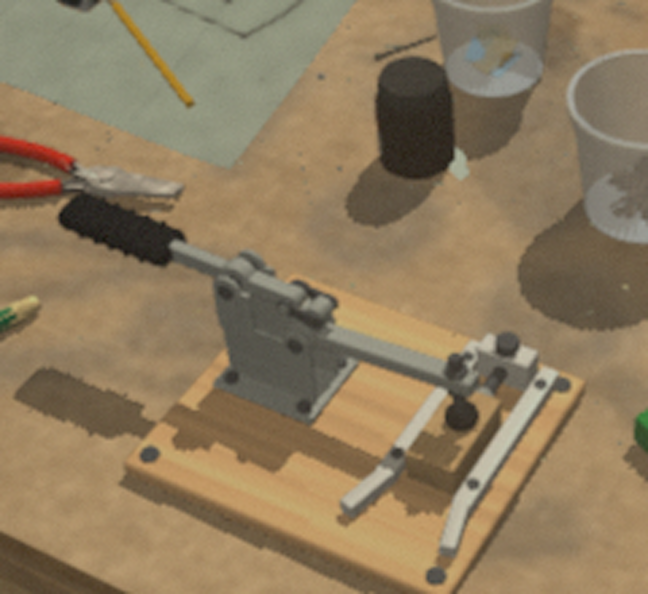

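View pics/t22.png

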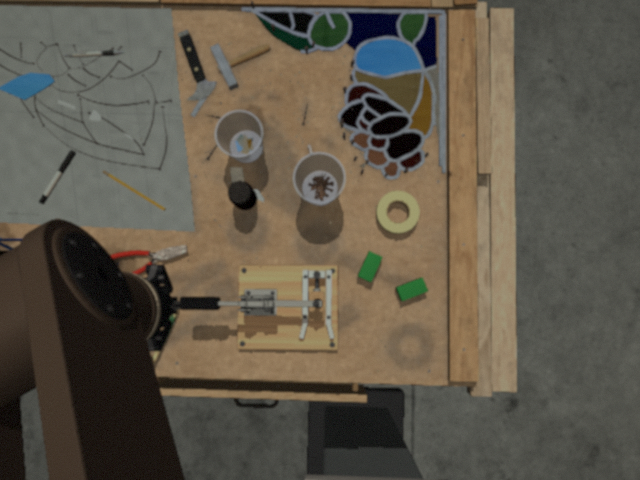

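```bash
python3 - <<'E'
from h import *
t=cv2.imread("pics/t22.png");cv2.imwrite("pics/t23.png",cv2.resize(t[255:355,230:350],None,fx=6,fy=6,interpolation=cv2.INTER_CUBIC))
E
```

```text
(no output)
```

View pics/t23.png

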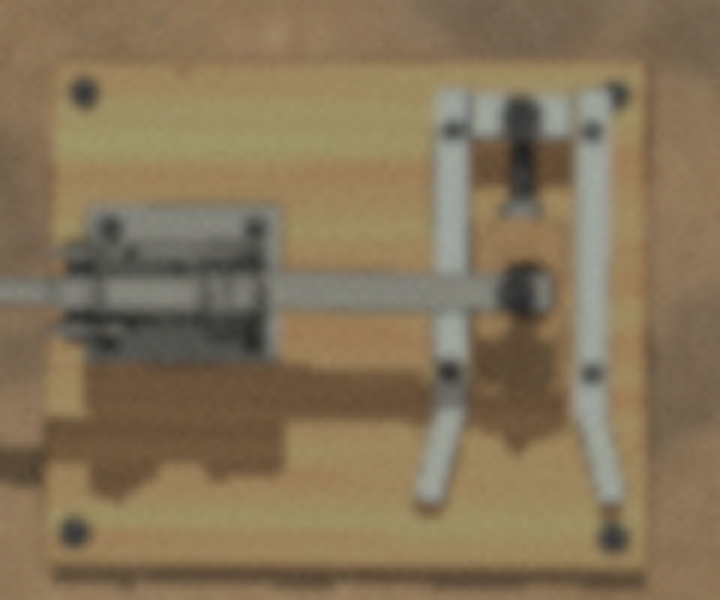

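Top view: the button at (520,210) shows no shadow gap to the block front, the pad is on the block at (522,290), and the handle is down. The arm is clear, so I'm handing in.

```bash
python3 - <<'E'
from h import *
print(robot.read_state()["wrist_force"]);print(robot.job_done())
E
```

```text
[ 0.06427542  0.98261508 -1.06304992]
the job is handed in; nothing more can be done
None
```

The beech block is in the channel against the stop button and the toggle clamp is closed on it. I handed the job in at about 24 s of the 72 s allowed.

- **Block:** I gripped it across its width, laid it in the channel, released it and slid it home from behind with closed fingers. It met the stop button at about world x = 542 mm, matching where the camera had put the button. I pressed it home at 9 to 10 N for about 0.7 s.
- **Clamp:** I pushed the handle down along its arc. Resistance peaked at about 10 N, fell through the dead point and rose again on the stop. I then held it there at 9 to 11 N for about 0.5 s.
- **Last checks:** After I backed off, the handle stayed down. The pictures show the pad on the block, no visible gap at the button, and the bystanders unmoved.

**What did not go to plan:**
- **Handle force:** It briefly read about 22 N in total when the handle met its stop, above the intended 10 N but under the 25 N limit.
- **Fingertip height:** The fingertips appeared to sit about 20 mm behind the reported TCP. My first grasp closed above the block without touching it, and I then lowered the gripper and gripped it properly.
- **Setting down:** Seating the block on the bed briefly read 14 N.

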